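# Put the stray jars back in their display trays

### The arm

A 7-joint arm with a two-finger parallel gripper is mounted at the origin on the work surface. World frame = base frame: x ahead of the robot, y to its left, z up, the work surface at z = 0. Lengths are in mm, angles in rad, forces in N, time in s.
With the tool pointing down it reaches from about 400 to 875 mm from the base axis. Payload 4.4 kg.
Tool frame: the origin (TCP) lies midway between the tips of the shut fingers; the grasp point (between the pads) lies 19 mm behind it; x points along the fingers, z is the direction in which the jaws open and shut, and the axes are right-handed (so a half turn about x gives the same grasp; the last joint's range is limited). The gripper opens to 85 mm and grips with 20 to 120 N. Pads are 22 mm wide; open, the fingers measure 114 mm over their backs; the gripper's body (76 mm by 85 mm) begins 54 mm behind the grasp point. The pads swing forward as they close: fully open they stand 13 mm farther back than shut.
Start: joints at [1.176, 0.628, 0.038, 1.517, -0.027, 0.996, -0.02], TCP at [209.918, -615.185, 231.313] pointing down, gripper open.
Joint ranges: [-3.06, 3.06], [-0.37, 2.12], [-1.25, 1.32], [0.18, 2.47], [-1.1, 4.24], [0.23, 1.98], [-2.94, 2.94]. Speed limits (rad/s): [2.57, 2.57, 3.14, 3.14, 3.14, 3.14, 3.14].

### API

Orientations are given as [roll, pitch, yaw] about the fixed x, y, z axes, in that order (R = Rz(yaw) Ry(pitch) Rx(roll)).
In Python, from cell import ctrl gives the robot as it stands. The module is installed in compiled form; this text tells all that it offers.
- The arm moves only by the tool servo_tool, never from a script. Its argument "rows" is a list of rows, each an object of numbers: "dx", "dy", "dz": the shift along the tool's x, y, z in units of 750 mm (1.0 is 750 mm); "wx", "wy", "wz": the turn, a rotation vector about the tool's x, y, z in units of 6 degrees (1.0 is 6 degrees); "fingers": the closure, from 0 (fully open) to 1 (shut). In form: [{"dx": .., "dy": .., "dz": .., "wx": .., "wy": .., "wz": .., "fingers": ..}, ...]. A call has 1 to 5 rows; each row shifts and turns the commanded pose from where the row before left it, along the tool's axes as they then stand; what a row does not reach is not made up. A row lasts 1/8 s, in which the tool goes at most 62.5 mm and 10.7 degrees, less where a joint would pass 70% of its speed; a pose out of reach is approached as far as the arm can. A call with a number of a shift or a turn outside -1 to 1 is refused whole. A call with a gripper value outside its range is refused whole. The fingers move at their own pace and stop on an object; the grip force is fixed at half the most. Time passes only in rows, so rows that do not move let the fingers close. It gives the time, the measured TCP pose, the force and the opening at its end, in the units of the state.
- ctrl.read_state(): the state, without advancing time (a new reading comes with each control period).
- ctrl.get_image(name): name is "scene" or "side" or "wrist"; returns the picture (480x640x3 uint8, red, green, blue); there is no depth.
- ctrl.camera_info(name): a dict with "fovy" (degrees; the focal length in pixels is half the picture's height over the tangent of half this angle, whatever the lens; pixels are square), "cx", "cy" (the principal point, pixels), "R" (3x3) and "t" (3): a world point X has camera coordinates R X + t. Camera axes: x right, y down, z forward; pixel columns grow to the right and rows downward; lengths in mm; the calibration is good to about 2 mm. A picture is of the moment at which its call begins: read the wrist's pose just before it. camera_info takes no time and is no camera call; for the wrist camera it gives the pose at the moment of the call.
- ctrl.finish_job(): hands the job in, once; it reports no verdict.
Trained networks look in the newest picture that a camera, given by its name, has taken for a name from the list of things; names that differ only in an ending like _2 or _b are one class to them, and where a whole thing is asked for, a point or a joint stands for the part that bears it (a point fixed in the world has none). Each returns a list of dicts, best first, with "conf" (0 to 1); they miss things now and then, are a little off and sometimes report something else, mostly with a low value. They report only what shows in the picture. A call takes as long as a camera call.
- ctrl.search_frame(label, camera): "extent" ([centre column, centre row, width, height] in pixels, round what is visible of it).
- ctrl.silhouettes(label, camera): "region" (480x640 bool, what is visible of it) and "extent" ([centre column, centre row, width, height] in pixels, round what is visible of it).
- ctrl.mark_of(label, camera): "point" ([column, row] in pixels: a listed point, or the origin of a listed thing).
The state is a dict: "clock": time; "qpos": joint angles; "qd": joint speeds; "tau": joint torques, N m; "eef_pos": TCP position; "tool_rot": TCP orientation; "force": force on the tool from outside, world axes, zero at the start; "torque": the same for the moment, N m; "width": finger opening in mm.
Only numpy, scipy, OpenCV 4.12 (cv2) and the standard library are available. Lean on these libraries where they do the work, as an engineer would, in place of code of your own. Each camera call takes 0.05 s, during which the arm holds its last target.

### The job

Four glass jars with screw lids have been left about the shop counter. Put each of them back in the cardboard tray that already holds a jar of the same shape and size, standing upright in the middle of the empty place in front of that jar. Set the jars down without dropping them, and leave the tin and the bottle where they stand.

Things in the scene. Friction and masses are not known exactly. Their poses are not given: they have to be found in the camera images.
- jar_wide: loose wide squat round jar, amber glass with a paper label: 64 mm in diameter, 58 mm high; steel lid 60 mm across, 12 mm high; straight sides up to 44 mm. Stands upright on the counter among other jars, a tin and a bottle (none over 92 mm high). Origin: centre of its underside, z up.
- jar_tall: loose tall slender round jar, amber glass with a paper label: 44 mm in diameter, 88 mm high; steel lid 40 mm across, 12 mm high; straight sides up to 74 mm. Stands upright on the counter among other jars, a tin and a bottle (none over 92 mm high). Origin: centre of its underside, z up.
- jar_square: loose square-sided jar, amber glass with a paper label: 54 x 54 mm (sides along its x and y), 76 mm high; round steel lid 45 mm across, 12 mm high; straight sides up to 62 mm. Stands upright on the counter among other jars, a tin and a bottle (none over 92 mm high). Origin: centre of its underside, z up.
- jar_small: loose small round jar, amber glass with a paper label: 38 mm in diameter, 54 mm high; steel lid 34 mm across, 12 mm high; straight sides up to 40 mm. Stands upright on the counter among other jars, a tin and a bottle (none over 92 mm high). Origin: centre of its underside, z up.
- tray_wide: fixed open cardboard tray, 164 (x) by 94 (y) mm outside, floor 4 mm thick, rim 12 mm high, walls 3 mm. Far end (x = +76 mm): a fixed jar like the wide squat round jar, top 62 mm up. Near end: an empty place 88 mm wide for the loose one. Origin: centre of the empty place, at counter level (4 mm below the tray's floor); x points to the fixed jar, roughly away from the robot.
- tray_tall: fixed open cardboard tray, 124 (x) by 74 (y) mm outside, floor 4 mm thick, rim 12 mm high, walls 3 mm. Far end (x = +56 mm): a fixed jar like the tall slender round jar, top 92 mm up. Near end: an empty place 68 mm wide for the loose one. Origin: centre of the empty place, at counter level (4 mm below the tray's floor); x points to the fixed jar, roughly away from the robot.
- tray_square: fixed open cardboard tray, 144 (x) by 84 (y) mm outside, floor 4 mm thick, rim 12 mm high, walls 3 mm. Far end (x = +66 mm): a fixed jar like the square-sided jar, top 80 mm up. Near end: an empty place 78 mm wide for the loose one. Origin: centre of the empty place, at counter level (4 mm below the tray's floor); x points to the fixed jar, roughly away from the robot.
- tray_small: fixed open cardboard tray, 112 (x) by 68 (y) mm outside, floor 4 mm thick, rim 12 mm high, walls 3 mm. Far end (x = +50 mm): a fixed jar like the small round jar, top 58 mm up. Near end: an empty place 62 mm wide for the loose one. Origin: centre of the empty place, at counter level (4 mm below the tray's floor); x points to the fixed jar, roughly away from the robot.
- tin: loose closed rectangular steel tin with a paper band, 48 (x) by 72 (y) mm and 74 mm high, standing among the jars; not to be moved. Origin: centre of its underside.
- bottle: loose small amber glass bottle with a narrow neck and a steel cap, 48 mm in diameter, 92 mm high, standing among the jars; not to be moved. Origin: centre of its underside.

How it is judged (in metres and radians):
At the end, for the whole second after the job is handed in: Each of the four loose jars stands in the tray of its own kind: its centre within 15 mm (horizontally) of the centre of the tray's empty place, on the tray's floor (underside less than 10 mm above the counter), upright within 0.1 rad and at rest (horizontal distance between jar_wide and tray_wide below 0.015 m and height (world z) of each of jar_wide, jar_tall, jar_square, jar_small below 0.01 m and angle between each of jar_wide, jar_tall, jar_square, jar_small's own z axis and vertical below 0.1 rad and linear speed of each of jar_wide, jar_tall, jar_square, jar_small below 0.02 m/s and horizontal distance between jar_tall and tray_tall below 0.015 m and horizontal distance between jar_square and tray_square below 0.015 m and horizontal distance between jar_small and tray_small below 0.015 m); the robot touches nothing.
It fails at once if a jar is dropped (falls free from more than about 25 mm) ((linear speed of jar_wide above 0.7 m/s and contact force between the fingers and jar_wide below 0.01 N) or (linear speed of jar_tall above 0.7 m/s and contact force between the fingers and jar_tall below 0.01 N) or (linear speed of jar_square above 0.7 m/s and contact force between the fingers and jar_square below 0.01 N) or (linear speed of jar_small above 0.7 m/s and contact force between the fingers and jar_small below 0.01 N)).
It fails at once if the tin is moved by more than 25 mm or tipped (distance of tin from where it was at the start of the episode above 0.025 m or angle between tin's own z axis and vertical above 0.3 rad).
It fails at once if the bottle is moved by more than 25 mm or tipped (distance of bottle from where it was at the start of the episode above 0.025 m or angle between bottle's own z axis and vertical above 0.3 rad).
It also fails if it takes over 102 s, if anything falls off the work surface, if the arm or the gripper's body presses on something with over 40 N, if the wrist force passes 120 N, or if a joint passes its speed limit or range.

## Working session

There is one attempt and no reset: what is moved stays moved. The work goes in short steps, Python scripts to look and compute and a tool call to move; the robot and the scene stay as the last step left them, time stands still between calls to the robot, and variables do not carry over. Pictures are saved under pics/ and viewed, and the job is handed in when it is done.

Besides the shell and the picture viewer there is one more tool, called after ">>>" by a JSON object that holds its "op" and its "data". servo_tool: Moves the arm, as the interface text tells. Its arguments: {"type":"object","properties":{"rows":{"type":"array"}},"required":["rows"]}

```bash
mkdir -p pics; ls
cat > h.py <<'E'
import numpy as np, cv2
from cell import ctrl
def info(n):
    c=ctrl.camera_info(n); f=240/np.tan(np.radians(c['fovy'])/2)
    return f,c['cx'],c['cy'],np.array(c['R']),np.array(c['t'])
def ray(n,u,v,z,ci=None):
    f,cx,cy,R,t=ci or info(n)
    d=R.T@np.array([(u-cx)/f,(v-cy)/f,1]); o=-R.T@t
    return (o+d*(z-o[2])/d[2])
def proj(n,X,ci=None):
    f,cx,cy,R,t=ci or info(n)
    p=np.atleast_2d(X)@R.T+t
    return np.c_[f*p[:,0]/p[:,2]+cx,f*p[:,1]/p[:,2]+cy]
def save(n,name):
    im=ctrl.get_image(n); cv2.imwrite('pics/'+name,im[:,:,::-1]); return im
E
python3 - <<'E'
from h import *
np.set_printoptions(precision=3,suppress=True)
print(ctrl.read_state())
for n in ['scene','side','wrist']:
    save(n,n+'0.png'); print(n,ctrl.camera_info(n))
E
```

```text
pics
{'clock': 0.0, 'qpos': array([ 1.176,  0.629,  0.038,  1.518, -0.027,  0.996, -0.02 ]), 'qd': array([-0.001, -0.001, -0.001, -0.001,  0.   , -0.001, -0.001]), 'tau': array([  0.   , -56.341,   1.226, -19.344,   0.011,   0.011,   0.   ]), 'eef_pos': array([ 209.733, -614.563,  230.372]), 'tool_rot': array([-3.129,  1.569,  1.912]), 'force': array([-0.089,  0.906, -0.179]), 'torque': array([ 0.032,  0.007, -0.038]), 'width': 85.60134234658999}
scene {'fovy': 53.47778100915529, 'cx': 316.73890534367814, 'cy': 241.09141060722143, 'R': array([[-0.607,  0.795,  0.016],
       [ 0.515,  0.409, -0.754],
       [-0.606, -0.449, -0.657]]), 't': array([ 311.834, -221.039, 1245.357])}
side {'fovy': 46.09389993116712, 'cx': 310.5504165306445, 'cy': 237.8916346947636, 'R': array([[-0.922, -0.387,  0.023],
       [-0.204,  0.434, -0.878],
       [ 0.329, -0.814, -0.479]]), 't': array([461.982, 133.61 , 957.906])}
wrist {'fovy': 69.15356811963566, 'cx': 318.1697628478323, 'cy': 240.65573803990915, 'R': array([[ 0.325, -0.946, -0.002],
       [-0.909, -0.312,  0.277],
       [-0.263, -0.088, -0.961]]), 't': array([-648.734,  -36.703,  379.195])}
```

View pics/scene0.png

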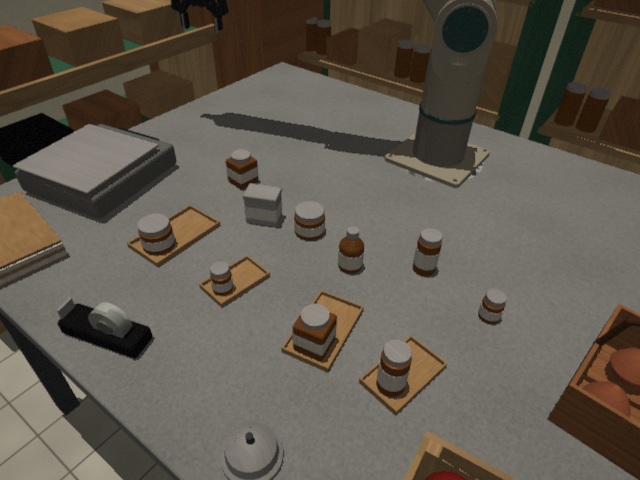

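View pics/side0.png

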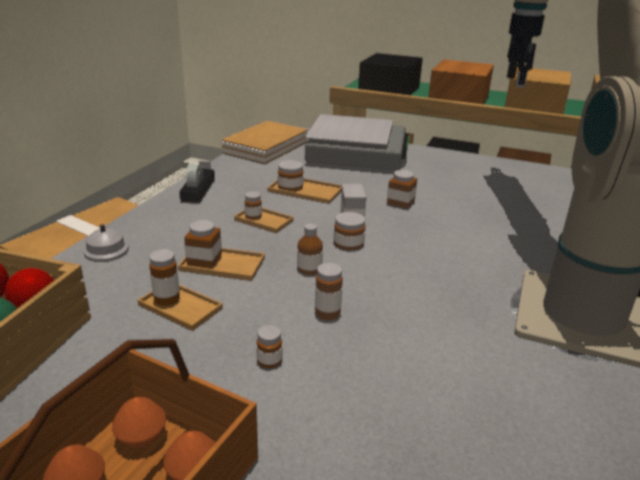

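View pics/wrist0.png

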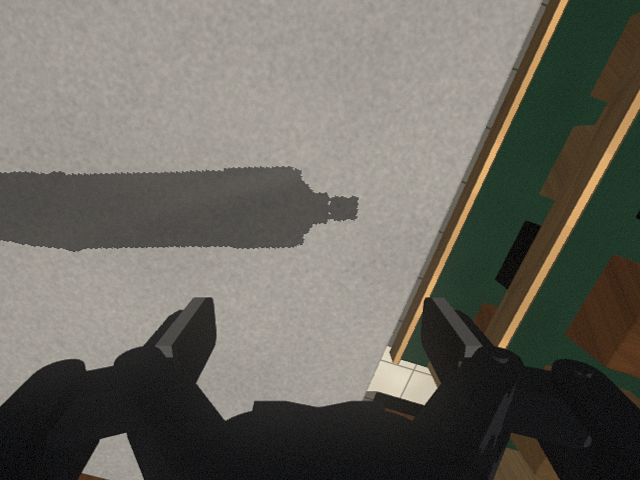

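Run:
```python
from h import *
np.set_printoptions(precision=2,suppress=True)
for n in ['scene','side']:
    ci=info(n)
    for l in ['jar_wide','jar_tall','jar_square','jar_small','tray_wide','tray_tall','tray_square','tray_small','tin','bottle']:
        r=ctrl.mark_of(l,n)
        print(n,l,[(round(d['conf'],2),np.array(d['point']),ray(n,*d['point'],0,ci)[:2]) for d in r[:3]])
print(ctrl.read_state()['clock'])
```

```text
scene jar_wide [(0.9, array([310.8, 231. ]), array([443.27, -69.63])), (0.39, array([347.2, 267.4]), array([486.33,  53.68])), (0.32, array([242.8, 182. ]), array([ 400.18, -309.88]))]
scene jar_tall [(0.9, array([423.8, 269.3]), array([398.16, 173.72]))]
scene jar_square [(0.57, array([242. , 181.3]), array([ 399.22, -313.46]))]
scene jar_small [(0.6, array([487.6, 315.7]), array([433.01, 317.74]))]
scene tray_wide [(0.75, array([190.1, 226.5]), array([ 591.24, -279.7 ]))]
scene tray_tall [(0.75, array([412.9, 364.8]), array([604.77, 262.93]))]
scene tray_square [(0.69, array([331.3, 317.5]), array([606.8 , 103.13]))]
scene tray_small [(0.93, array([243.9, 280.3]), array([635.69, -79.23]))]
scene tin [(0.58, array([266.3, 219.8]), array([ 473.48, -168.57]))]
scene bottle [(0.9, array([346.4, 267.3]), array([487.07,  52.29]))]
side jar_wide [(0.82, array([350.1, 241.1]), array([446.69, -82.84]))]
side jar_tall [(0.93, array([328.1, 315. ]), array([395.57, 175.55])), (0.53, array([349., 240.]), array([450.35, -86.36]))]
side jar_square [(0.76, array([400.8, 202.9]), array([ 399.05, -312.62]))]
side jar_small [(0.85, array([266.9, 360.4]), array([437.92, 319.22])), (0.65, array([315.6, 193.6]), array([ 602.87, -274.55]))]
side tray_wide [(0.8, array([316.2, 194.4]), array([ 599.74, -270.78])), (0.25, array([353.8, 220.3]), array([ 470.88, -177.19]))]
side tray_tall [(0.97, array([189.7, 311. ]), array([611.28, 261.65]))]
side tray_square [(0.87, array([239.6, 263.2]), array([610.95,  91.05]))]
side tray_small [(0.56, array([269.1, 223.7]), array([633.76, -81.9 ]))]
side tin [(0.69, array([351.9, 218.4]), array([ 477.82, -184.33]))]
side bottle [(0.88, array([311.5, 268.7]), array([477.6 ,  51.38]))]
1.15
```

```bash
cat > fit.py <<'E'
from h import *
from scipy.optimize import minimize
np.set_printoptions(precision=2,suppress=True)
a=np.linspace(0,2*np.pi,40,endpoint=False)
def ring(r,z): return np.c_[r*np.cos(a),r*np.sin(a),0*a+z]
def cyl(d,h,s,ld): return [np.r_[ring(d/2,0),ring(d/2,s+ (h-12-s)*.5)],np.r_[ring(ld/2,h-12),ring(ld/2,h)]]
def box(x,y,z0,z1,cx=0): return np.array([[cx+i*x/2,j*y/2,z] for i in(-1,1) for j in (-1,1) for z in (z0,z1)])
jars={'wide':cyl(64,58,44,60),'tall':cyl(44,88,74,40),'small':cyl(38,54,40,34),'square':[box(54,54,0,66),np.r_[ring(22.5,62),ring(22.5,76)]]}
M={'jar_'+k:v for k,v in jars.items()}
for k,(X,Y,jx) in {'wide':(164,94,76),'tall':(124,74,56),'square':(144,84,66),'small':(112,68,50)}.items():
    M['tray_'+k]=[box(X,Y,0,12,jx/2)]+[p+np.array([jx,0,4]) for p in jars[k]]
M['tin']=[box(48,72,0,74)]
M['bottle']=[np.r_[ring(24,0),ring(24,55)],np.r_[ring(10,50),ring(10,92)]]
def render(m,p,n,ci):
    x,y,w=p; c,s=np.cos(w),np.sin(w); R=np.array([[c,-s,0],[s,c,0],[0,0,1]])
    out=np.zeros((480*2,640*2),np.uint8)
    for q in m:
        uv=proj(n,q@R.T+[x,y,0],ci)*2
        cv2.fillConvexPoly(out,cv2.convexHull(uv.astype(np.float32)).round().astype(np.int32),1)
    return out
def fit(label,p0,masks,cis):
    def cost(p):
        e=0
        for n in masks:
            r=render(M[label],p,n,cis[n])>0; m=masks[n]
            e+=1-(r&m).sum()/max(1,(r|m).sum())
        return e/len(masks)
    best=None
    yaws=[p0[2]] if label in('jar_wide','jar_tall','jar_small','bottle') else [p0[2]+d for d in (-.6,-.3,0,.3,.6)]
    for w in yaws:
        S=np.array([[p0[0],p0[1],w],[p0[0]+12,p0[1],w],[p0[0],p0[1]+12,w],[p0[0],p0[1],w+.25]])
        r=minimize(cost,S[0],method='Nelder-Mead',options=dict(initial_simplex=S,xatol=.05,fatol=1e-4))
        if best is None or r.fun<best.fun: best=r
    return best
E
cat > m1.py <<'E'
from fit import *
import pickle
init={'jar_wide':(445,-76),'jar_tall':(397,175),'jar_square':(399,-313),'jar_small':(436,318),'tray_wide':(596,-275),'tray_tall':(608,262),'tray_square':(608,97),'tray_small':(635,-80),'tin':(475,-176),'bottle':(482,52)}
cis={n:info(n) for n in('scene','side')}
ims={n:ctrl.get_image(n).copy() for n in cis}
res={}
for l,p in init.items():
    mk={}
    for n in cis:
        for d in ctrl.silhouettes(l,n)[:3]:
            pt=proj(n,[[*p,20]],cis[n])[0]; e=d['extent']
            if abs(pt[0]-e[0])<e[2]/2+15 and abs(pt[1]-e[1])<e[3]/2+15:
                mk[n]=cv2.resize(d['region'].astype(np.uint8),(1280,960),interpolation=cv2.INTER_NEAREST)>0;break
    b=fit(l,(*p,0.0),mk,cis); res[l]=b.x
    each=[fit(l,tuple(b.x),{n:mk[n]},{n:cis[n]}).x for n in mk]
    print(l,list(mk),b.x,'cost %.3f'%b.fun,each)
    for n in cis:
        r=render(M[l],b.x,n,cis[n]); r=cv2.resize(r,(640,480),interpolation=cv2.INTER_NEAREST)
        cs,_=cv2.findContours(r,cv2.RETR_EXTERNAL,cv2.CHAIN_APPROX_NONE); cv2.drawContours(ims[n],cs,-1,(0,255,0),1)
pickle.dump(res,open('res.pkl','wb'))
for n in ims: cv2.imwrite(f'pics/fit_{n}.png',cv2.resize(ims[n][120:420,60:560] if n=='scene' else ims[n][140:390,90:470],None,fx=1.6 if n=='scene' else 2,fy=1.6 if n=='scene' else 2)[:,:,::-1])
print(ctrl.read_state()['clock'])
E
python3 m1.py
```

```text
jar_wide ['scene', 'side'] [446.54 -72.26  -0.03] cost 0.063 [array([446.31, -71.38,   0.04]), array([447.41, -76.17,   0.08])]
jar_tall ['scene'] [398.25 172.32   0.2 ] cost 0.059 [array([398.25, 172.32,   0.2 ])]
jar_square ['scene', 'side'] [ 399.18 -311.71   -0.01] cost 0.123 [array([ 402.96, -306.71,   -0.36]), array([ 399.91, -314.35,   -0.02])]
jar_small ['scene', 'side'] [433.84 318.22   0.05] cost 0.113 [array([433.84, 318.22,   0.05]), array([434.73, 316.55,  -0.08])]
tray_wide ['scene'] [ 594.47 -278.     -0.01] cost 0.040 [array([ 594.43, -278.01,   -0.01])]
tray_tall ['scene', 'side'] [604.87 263.54  -0.16] cost 0.038 [array([604.2 , 264.14,  -0.16]), array([606.4 , 262.37,  -0.16])]
tray_square ['scene', 'side'] [605.97 103.33   0.19] cost 0.045 [array([605.89, 103.92,   0.19]), array([607.88, 100.25,   0.23])]
tray_small ['scene', 'side'] [626.28 -85.43  -0.15] cost 0.069 [array([627.14, -85.21,  -0.13]), array([627.31, -88.44,  -0.14])]
tin ['scene', 'side'] [ 475.15 -176.74    0.39] cost 0.243 [array([ 472.07, -174.55,    0.64]), array([ 491.73, -225.69,    0.4 ])]
bottle ['scene', 'side'] [480.22  55.     0.1 ] cost 0.087 [array([480.26,  55.02,   0.1 ]), array([482.91,  49.85,   0.23])]
2.25
```

View pics/fit_scene.png

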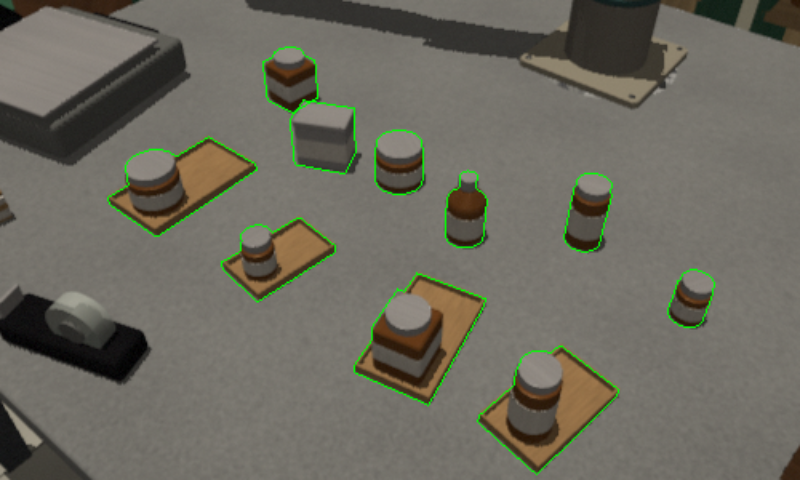

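View pics/fit_side.png

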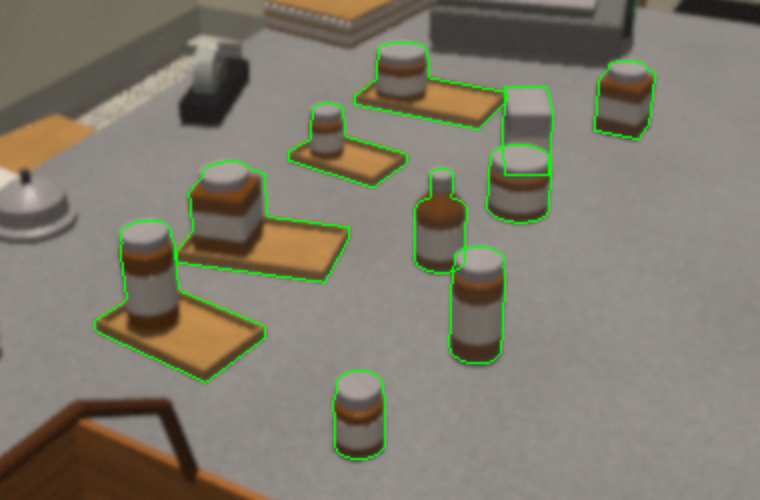

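```bash
cat > plan.py <<'E'
import sys
from h import *
from scipy.spatial.transform import Rotation as Ro
np.set_printoptions(precision=3,suppress=True)
def st():
    s=ctrl.read_state(); R=Ro.from_euler('xyz',s['tool_rot']).as_matrix(); return s,np.array(s['eef_pos']),R
def jaw(R): return np.degrees(np.arctan2(R[1,2],R[0,2]))
def plan(tx,ty,tz,tj=None):
    """tj = desired jaw direction deg (mod 180)"""
    s,p,R=st(); d=np.array([tx,ty,tz])-p
    j=jaw(R); dj=0 if tj is None else (tj-j+90)%180-90
    # world rot +z by dj -> tool x is -z -> wx negative
    print('clock %.2f pos'%s['clock'],p,'jaw %.1f'%j,'tilt',np.degrees(np.arccos(-R[2,0])).round(2),'w %.1f'%s['width'],'q7 %.2f q1 %.2f'%(s['qpos'][6],s['qpos'][0]))
    print(' world d',d,' tool units if no turn',R.T@d/750,' turn wx units total',-dj/6)
    if dj:
        R2=Ro.from_euler('z',dj,degrees=True).as_matrix()@R
        print(' tool units after turn',R2.T@d/750)
    # correction to vertical
    ax=np.cross(R[:,0],[0,0,-1]); print(' level wy,wz units',(np.degrees(R.T@ax)/6)[1:])
if __name__=='__main__':
    a=[None if x=='-' else float(x) for x in sys.argv[1:]]; plan(*a)
E
python3 plan.py 380 -330 200 0; python3 plan.py 380 -330 200 90
python3 -c "
from plan import *
print(st()[2]); f,cx,cy,R,t=info('wrist'); C=-R.T@t; s,p,Rt=st(); print('cam in tool',Rt.T@(C-p))"
```

```text
clock 2.25 pos [ 209.912 -615.204  231.33 ] jaw -71.2 tilt 0.0 w 85.3 q7 -0.02 q1 1.18
 world d [170.088 285.204 -31.33 ]  tool units if no turn [ 0.042  0.337 -0.287]  turn wx units total -11.860510665998921
 tool units after turn [0.042 0.38  0.227]
 level wy,wz units [ 0. -0.]
clock 2.25 pos [ 209.912 -615.204  231.33 ] jaw -71.2 tilt 0.0 w 85.3 q7 -0.02 q1 1.18
 world d [170.088 285.204 -31.33 ]  tool units if no turn [ 0.042  0.337 -0.287]  turn wx units total 3.139489334001079
 tool units after turn [ 0.042  0.227 -0.38 ]
 level wy,wz units [ 0. -0.]
[[ 0.     0.946  0.323]
 [-0.     0.323 -0.946]
 [-1.     0.     0.   ]]
cam in tool [-142.691   70.969   -0.45 ]
```

```bash
cat > rows.py <<'E'
import sys,json
from plan import *
# args: start is state unless given; waypoints "x,y,z,jaw,N" ...
s,p,R=st()
print('clock %.2f pos'%s['clock'],p,'jaw %.1f'%jaw(R),'w %.1f F'%s['width'],np.array(s['force']),'q',s['qpos'],'qual tilt %.2f'%np.degrees(np.arccos(min(1,-R[2,0]))))
for a in sys.argv[1:]:
    v=[None if x=='-' else float(x) for x in a.split(',')]
    tgt=np.array([p[i] if v[i] is None else v[i] for i in range(3)]); N=int(v[4])
    dj=0 if v[3] is None else (v[3]-jaw(R)+90)%180-90
    out=[]
    for i in range(N):
        sh=(R.T@(tgt-p))/(N-i)/750; sh=np.round(sh,4)
        w=round(-dj/N/6,2)
        p=p+R@sh*750; R=R@Ro.from_rotvec([np.radians(w*6),0,0]).as_matrix()
        out.append(f"{sh[0]:.4f} {sh[1]:.4f} {sh[2]:.4f} | {w}")
    print('->',tgt,'step mm %.1f'%(np.linalg.norm(sh)*750)); print('\n'.join(out))
E
python3 rows.py 390,-320,180,-90,7
```

```text
clock 2.25 pos [ 209.912 -615.204  231.33 ] jaw -71.2 w 85.3 F [0.247 0.43  0.335] q [ 1.176  0.628  0.039  1.517 -0.027  0.996 -0.02 ] qual tilt 0.00
-> [ 390. -320.  180.] step mm 50.0
0.0098 0.0506 -0.0421 | 0.45
0.0098 0.0486 -0.0445 | 0.45
0.0098 0.0464 -0.0467 | 0.45
0.0098 0.0442 -0.0489 | 0.45
0.0097 0.0418 -0.0509 | 0.45
0.0098 0.0394 -0.0528 | 0.45
0.0097 0.0369 -0.0546 | 0.45
```

>>> {"op": "servo_tool", "data": {"rows": [{"dx":0.01,"dy":0.051,"dz":-0.042,"wx":0.45,"wy":0,"wz":0,"fingers":0},{"dx":0.01,"dy":0.049,"dz":-0.044,"wx":0.45,"wy":0,"wz":0,"fingers":0},{"dx":0.01,"dy":0.046,"dz":-0.047,"wx":0.45,"wy":0,"wz":0,"fingers":0},{"dx":0.01,"dy":0.044,"dz":-0.049,"wx":0.45,"wy":0,"wz":0,"fingers":0},{"dx":0.01,"dy":0.042,"dz":-0.051,"wx":0.45,"wy":0,"wz":0,"fingers":0}]}}

```text
clock: 2.88
eef_pos: [339.7, -403.1, 193.8]
tool_rot: [0.852, 1.57, -0.627]
force: [1.0, -1.6, -0.6]
width: 85.0
```

>>> {"op": "servo_tool", "data": {"rows": [{"dx":0.01,"dy":0.039,"dz":-0.053,"wx":0.45,"wy":0,"wz":0,"fingers":0},{"dx":0.01,"dy":0.037,"dz":-0.055,"wx":0.45,"wy":0,"wz":0,"fingers":0},{"dx":0,"dy":0,"dz":0,"wx":0,"wy":0,"wz":0,"fingers":0},{"dx":0,"dy":0,"dz":0,"wx":0,"wy":0,"wz":0,"fingers":0}]}}

```text
clock: 3.38
eef_pos: [390.1, -320.1, 179.0]
tool_rot: [0.08, 1.57, -1.492]
force: [-0.0, -0.5, -0.1]
width: 85.3
```

```bash
python3 rows.py; python3 -c "
from h import *
save('wrist','wr1.png')"
```

```text
clock 3.38 pos [ 390.059 -320.081  179.014] jaw -90.0 w 85.3 F [-0.021 -0.507 -0.113] q [ 0.542  0.499  0.128  1.977 -0.097  0.671 -0.841] qual tilt 0.05
```

View pics/wr1.png

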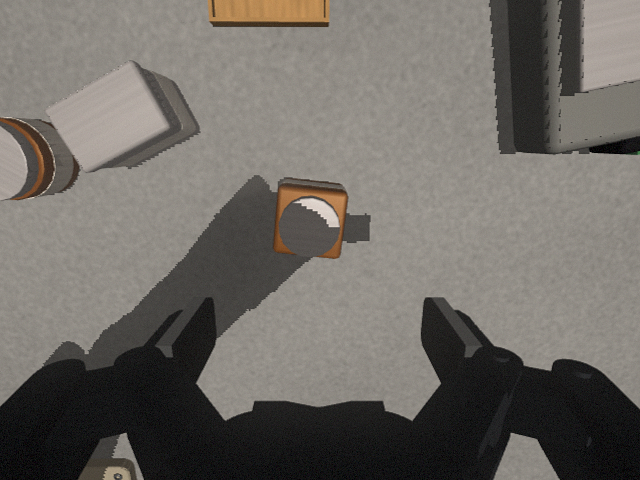

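```bash
cat > wfit.py <<'E'
from fit import *
import pickle,sys
res=pickle.load(open('res.pkl','rb'))
ctrl.read_state(); ci=info('wrist'); im=ctrl.get_image('wrist').copy()
for l in sys.argv[1:]:
    for d in ctrl.silhouettes(l,'wrist')[:3]:
        c=d['extent']; g=proj('wrist',[[*res[l][:2],30]],ci)[0]
        if np.hypot(c[0]-g[0],c[1]-g[1])<90:
            m=cv2.resize(d['region'].astype(np.uint8),(1280,960),interpolation=cv2.INTER_NEAREST)>0
            b=fit(l,tuple(res[l]),{'wrist':m},{'wrist':ci}); print(l,d['conf'],b.x,'deg %.1f'%np.degrees(b.x[2]),'cost %.3f'%b.fun,'was',res[l])
            res[l+'_w']=b.x
            r=cv2.resize(render(M[l],b.x,'wrist',ci),(640,480),interpolation=cv2.INTER_NEAREST)
            cs,_=cv2.findContours(r,cv2.RETR_EXTERNAL,cv2.CHAIN_APPROX_NONE); cv2.drawContours(im,cs,-1,(0,255,0),1)
            break
    else: print(l,'none')
pickle.dump(res,open('res.pkl','wb'))
import glob
cv2.imwrite('pics/wfit%d.png'%len(glob.glob('pics/wfit*')),im[:,:,::-1])
E
python3 wfit.py jar_square tin; ls pics|grep wfit
```

```text
jar_square 0.81 [ 399.86 -312.79   -0.13] deg -7.3 cost 0.084 was [ 399.18 -311.71   -0.01]
tin 0.85 [ 474.06 -176.82    0.41] deg 23.7 cost 0.077 was [ 475.15 -176.74    0.39]
wfit0.png
```

View pics/wfit0.png

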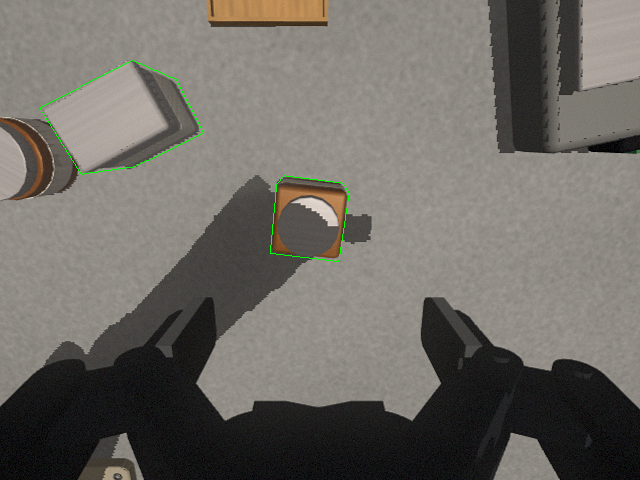

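```bash
python3 rows.py 400,-312.5,100,-97,2 400,-312.5,14,-97,4
```

```text
clock 3.58 pos [ 389.353 -320.908  179.046] jaw -90.2 w 85.3 F [0.251 0.514 0.275] q [ 0.544  0.499  0.128  1.977 -0.098  0.671 -0.841] qual tilt 0.05
-> [ 400.  -312.5  100. ] step mm 40.1
0.0527 0.0071 -0.0057 | 0.57
0.0527 0.0067 -0.0061 | 0.57
-> [ 400.  -312.5   14. ] step mm 21.5
0.0287 -0.0000 -0.0000 | -0.0
0.0287 -0.0000 -0.0000 | -0.0
0.0286 -0.0000 -0.0000 | -0.0
0.0287 -0.0000 -0.0000 | -0.0
```

>>> {"op": "servo_tool", "data": {"rows": [{"dx":0.053,"dy":0.007,"dz":-0.006,"wx":0.57,"wy":0,"wz":0,"fingers":0},{"dx":0.053,"dy":0.007,"dz":-0.006,"wx":0.57,"wy":0,"wz":0,"fingers":0},{"dx":0.03,"dy":0,"dz":0,"wx":0,"wy":0,"wz":0,"fingers":0},{"dx":0.03,"dy":0,"dz":0,"wx":0,"wy":0,"wz":0,"fingers":0},{"dx":0.03,"dy":0,"dz":0,"wx":0,"wy":0,"wz":0,"fingers":0}]}}

```text
clock: 4.2
eef_pos: [400.5, -312.0, 31.1]
tool_rot: [0.601, 1.57, -1.093]
force: [-0.1, -0.3, 0.5]
width: 85.2
```

>>> {"op": "servo_tool", "data": {"rows": [{"dx":0.024,"dy":0,"dz":0,"wx":0,"wy":0,"wz":0,"fingers":0},{"dx":0,"dy":0,"dz":0,"wx":0,"wy":0,"wz":0,"fingers":1},{"dx":0,"dy":0,"dz":0,"wx":0,"wy":0,"wz":0,"fingers":1},{"dx":0,"dy":0,"dz":0,"wx":0,"wy":0,"wz":0,"fingers":1},{"dx":0,"dy":0,"dz":0,"wx":0,"wy":0,"wz":0,"fingers":1}]}}

```text
clock: 4.82
eef_pos: [401.1, -311.4, 14.5]
tool_rot: [0.847, 1.569, -0.845]
force: [-0.9, -0.4, 2.9]
width: 53.7
```

>>> {"op": "servo_tool", "data": {"rows": [{"dx":0,"dy":0,"dz":0,"wx":0,"wy":0,"wz":0,"fingers":1},{"dx":0,"dy":0,"dz":0,"wx":0,"wy":0,"wz":0,"fingers":1}]}}

```text
clock: 5.08
eef_pos: [401.1, -311.4, 14.5]
tool_rot: [0.827, 1.569, -0.865]
force: [-1.0, -1.3, 6.6]
width: 53.2
```

```bash
python3 rows.py -,-,150,-,4  606,103.5,150,-79,11 606,103.5,20,-79,5; python3 -c "
from h import *
save('wrist','wr2.png')"
```

```text
clock 5.08 pos [ 401.093 -311.423   14.543] jaw -96.9 w 53.2 F [-1.003 -1.317  6.581] q [ 0.554  0.791  0.077  2.063 -0.189  0.293 -0.903] qual tilt 0.08
-> [ 401.093 -311.423  150.   ] step mm 33.8
-0.0452 0.0000 0.0000 | 0.0
-0.0451 0.0001 0.0001 | 0.0
-0.0452 0.0000 0.0000 | 0.0
-0.0451 0.0001 0.0001 | 0.0
-> [606.  103.5 150. ] step mm 42.1
-0.0000 0.0186 -0.0529 | -0.27
-0.0000 0.0201 -0.0524 | -0.27
-0.0000 0.0215 -0.0518 | -0.27
-0.0000 0.0230 -0.0512 | -0.27
-0.0000 0.0244 -0.0505 | -0.27
-0.0001 0.0259 -0.0498 | -0.27
-0.0000 0.0273 -0.0490 | -0.27
-0.0001 0.0286 -0.0482 | -0.27
-0.0000 0.0300 -0.0474 | -0.27
-0.0001 0.0313 -0.0465 | -0.27
-0.0000 0.0326 -0.0457 | -0.27
-> [606.  103.5  20. ] step mm 26.0
0.0347 -0.0000 -0.0000 | -0.0
0.0346 -0.0000 -0.0000 | -0.0
0.0347 -0.0000 -0.0001 | -0.0
0.0346 -0.0001 -0.0000 | -0.0
0.0347 -0.0000 -0.0001 | -0.0
```

View pics/wr2.png

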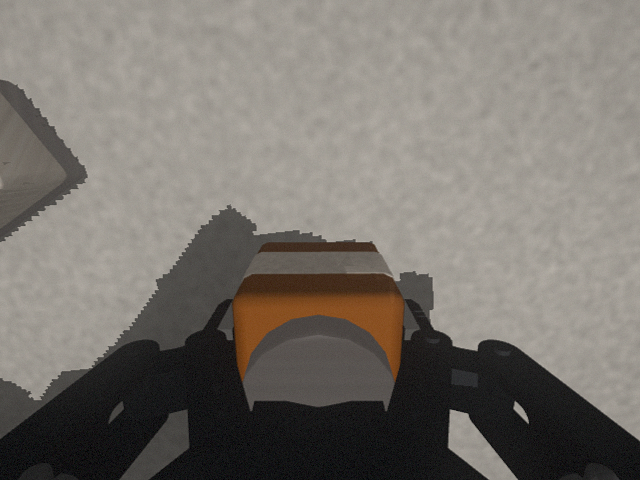

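>>> {"op": "servo_tool", "data": {"rows": [{"dx":-0.03,"dy":0,"dz":0,"wx":0,"wy":0,"wz":0,"fingers":1},{"dx":-0.05,"dy":0,"dz":0,"wx":0,"wy":0,"wz":0,"fingers":1},{"dx":-0.05,"dy":0,"dz":0,"wx":0,"wy":0,"wz":0,"fingers":1},{"dx":-0.05,"dy":0,"dz":0,"wx":0,"wy":0,"wz":0,"fingers":1}]}}

```text
clock: 5.62
eef_pos: [400.5, -309.9, 149.6]
tool_rot: [-2.341, 1.569, 2.252]
force: [-0.2, -0.9, -3.0]
width: 53.5
```

>>> {"op": "servo_tool", "data": {"rows": [{"dx":0,"dy":0.0186,"dz":-0.053,"wx":-0.27,"wy":0,"wz":0,"fingers":1},{"dx":0,"dy":0.02,"dz":-0.0525,"wx":-0.27,"wy":0,"wz":0,"fingers":1},{"dx":0,"dy":0.0215,"dz":-0.052,"wx":-0.27,"wy":0,"wz":0,"fingers":1},{"dx":0,"dy":0.023,"dz":-0.051,"wx":-0.27,"wy":0,"wz":0,"fingers":1},{"dx":0,"dy":0.0245,"dz":-0.0505,"wx":-0.27,"wy":0,"wz":0,"fingers":1}]}}

```text
clock: 6.25
eef_pos: [493.8, -120.1, 148.4]
tool_rot: [-2.064, 1.57, 2.671]
force: [0.7, 0.5, -3.0]
width: 53.1
```

>>> {"op": "servo_tool", "data": {"rows": [{"dx":0,"dy":0.026,"dz":-0.05,"wx":-0.27,"wy":0,"wz":0,"fingers":1},{"dx":0,"dy":0.0275,"dz":-0.049,"wx":-0.27,"wy":0,"wz":0,"fingers":1},{"dx":0,"dy":0.0285,"dz":-0.048,"wx":-0.27,"wy":0,"wz":0,"fingers":1},{"dx":0,"dy":0.03,"dz":-0.0475,"wx":-0.27,"wy":0,"wz":0,"fingers":1},{"dx":0,"dy":0.0315,"dz":-0.0465,"wx":-0.27,"wy":0,"wz":0,"fingers":1}]}}

```text
clock: 6.88
eef_pos: [586.9, 68.4, 148.2]
tool_rot: [-1.775, 1.569, 3.102]
force: [-0.2, -0.2, -3.4]
width: 53.5
```

>>> {"op": "servo_tool", "data": {"rows": [{"dx":0,"dy":0.0325,"dz":-0.0455,"wx":-0.27,"wy":0,"wz":0,"fingers":1},{"dx":0,"dy":0,"dz":0,"wx":0,"wy":0,"wz":0,"fingers":1},{"dx":0,"dy":0,"dz":0,"wx":0,"wy":0,"wz":0,"fingers":1}]}}

```text
clock: 7.25
eef_pos: [604.7, 104.0, 148.0]
tool_rot: [-1.35, 1.568, -2.73]
force: [-0.7, -1.0, -3.4]
width: 53.4
```

```bash
python3 rows.py 606,103.5,60,-79,3 606,103.5,21,-79,2; python3 wfit.py tray_square jar_square; ls pics|grep wfit; python3 -c "
from h import *
save('scene','s2.png')"
```

```text
clock 7.25 pos [604.689 103.955 148.02 ] jaw -79.1 w 53.4 F [-0.656 -1.022 -3.404] q [-0.301  0.678  0.137  1.704 -0.123  0.77  -1.485] qual tilt 0.14
-> [606.  103.5  60. ] step mm 29.4
0.0391 0.0006 0.0003 | -0.0
0.0391 0.0006 0.0003 | -0.0
0.0392 0.0007 0.0003 | -0.0
-> [606.  103.5  21. ] step mm 19.5
0.0260 0.0001 -0.0000 | -0.0
0.0260 0.0000 -0.0001 | -0.0
tray_square 0.73 [606.36 101.89   0.19] deg 10.7 cost 0.164 was [605.97 103.33   0.19]
jar_square none
wfit0.png
wfit1.png
```

View pics/wfit1.png

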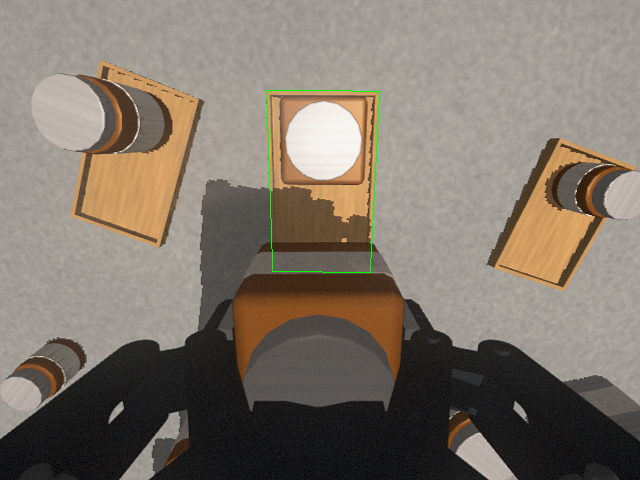

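View pics/s2.png

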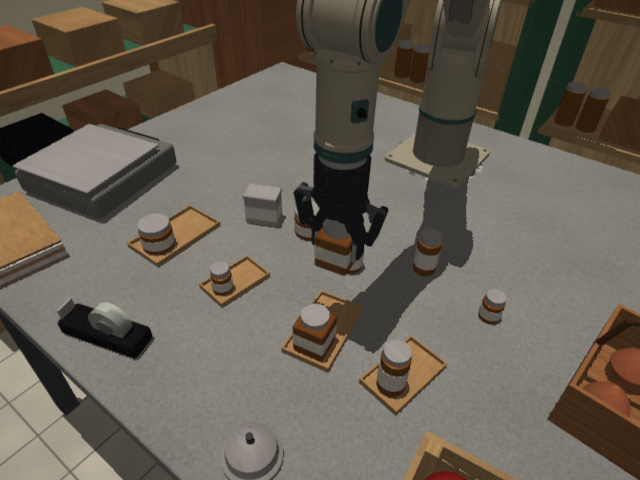

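>>> {"op": "servo_tool", "data": {"rows": [{"dx":0.05,"dy":0.001,"dz":0.001,"wx":0,"wy":0,"wz":0,"fingers":1},{"dx":0.05,"dy":0.001,"dz":0,"wx":0,"wy":0,"wz":0,"fingers":1},{"dx":0.04,"dy":0,"dz":0,"wx":0,"wy":0,"wz":0,"fingers":1},{"dx":0.025,"dy":0,"dz":0,"wx":0,"wy":0,"wz":0,"fingers":1},{"dx":0,"dy":0,"dz":0,"wx":0,"wy":0,"wz":0,"fingers":1}]}}

```text
clock: 8.07
eef_pos: [606.5, 103.3, 24.0]
tool_rot: [-1.542, 1.568, -2.923]
force: [0.0, -1.0, -3.3]
width: 53.4
```

>>> {"op": "servo_tool", "data": {"rows": [{"dx":0.003,"dy":0,"dz":0,"wx":0,"wy":0,"wz":0,"fingers":1},{"dx":0.003,"dy":0,"dz":0,"wx":0,"wy":0,"wz":0,"fingers":1},{"dx":0,"dy":0,"dz":0,"wx":0,"wy":0,"wz":0,"fingers":1}]}}

```text
clock: 8.45
eef_pos: [607.8, 104.0, 21.2]
tool_rot: [1.627, 1.57, 0.247]
force: [-0.0, -0.5, -3.7]
width: 53.4
```

>>> {"op": "servo_tool", "data": {"rows": [{"dx":0.002,"dy":0,"dz":0,"wx":0,"wy":0,"wz":0,"fingers":1},{"dx":0.001,"dy":0,"dz":0,"wx":0,"wy":0,"wz":0,"fingers":1},{"dx":0,"dy":0,"dz":0,"wx":0,"wy":0,"wz":0,"fingers":1}]}}

```text
clock: 8.82
eef_pos: [607.5, 103.9, 18.6]
tool_rot: [1.85, 1.571, 0.47]
force: [-0.8, 0.1, 0.2]
width: 53.6
```

>>> {"op": "servo_tool", "data": {"rows": [{"dx":0,"dy":0,"dz":0,"wx":0,"wy":0,"wz":0,"fingers":0.2},{"dx":0,"dy":0,"dz":0,"wx":0,"wy":0,"wz":0,"fingers":0},{"dx":0,"dy":0,"dz":0,"wx":0,"wy":0,"wz":0,"fingers":0},{"dx":0,"dy":0,"dz":0,"wx":0,"wy":0,"wz":0,"fingers":0}]}}

```text
clock: 9.32
eef_pos: [607.6, 103.9, 18.4]
tool_rot: [1.548, 1.571, 0.168]
force: [0.4, -0.6, 0.3]
width: 85.1
```

```bash
python3 rows.py 606,103.5,170,-79,4 446,-73,180,-130,8; python3 -c "
from h import *
save('scene','s3.png')"
```

```text
clock 9.32 pos [607.602 103.87   18.393] jaw -79.1 w 85.1 F [ 0.411 -0.569  0.28 ] q [-0.275  0.867  0.099  1.758 -0.151  0.524 -1.461] qual tilt 0.02
-> [606.  103.5 170. ] step mm 37.9
-0.0505 -0.0005 0.0000 | -0.0
-0.0505 -0.0005 0.0000 | -0.0
-0.0506 -0.0006 0.0000 | -0.0
-0.0505 -0.0005 0.0001 | -0.0
-> [446. -73. 180.] step mm 29.8
-0.0017 -0.0318 0.0238 | 1.06
-0.0017 -0.0289 0.0272 | 1.06
-0.0017 -0.0257 0.0302 | 1.06
-0.0017 -0.0222 0.0329 | 1.06
-0.0017 -0.0184 0.0352 | 1.06
-0.0016 -0.0144 0.0370 | 1.06
-0.0017 -0.0103 0.0384 | 1.06
-0.0016 -0.0059 0.0393 | 1.06
```

View pics/s3.png

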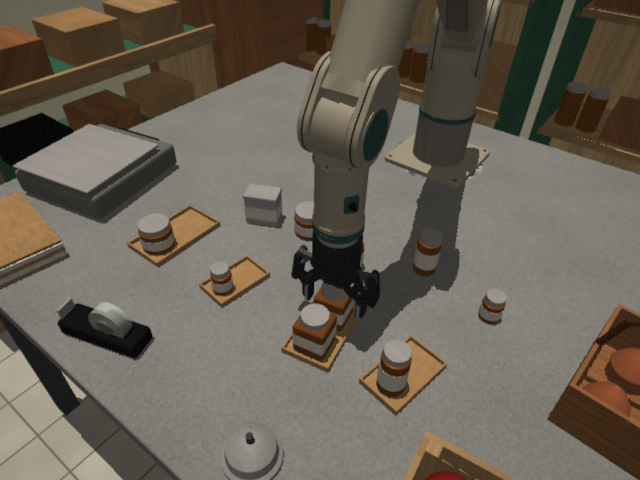

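>>> {"op": "servo_tool", "data": {"rows": [{"dx":-0.03,"dy":0,"dz":0,"wx":0,"wy":0,"wz":0,"fingers":0},{"dx":-0.06,"dy":0,"dz":0,"wx":0,"wy":0,"wz":0,"fingers":0},{"dx":-0.06,"dy":0,"dz":0,"wx":0,"wy":0,"wz":0,"fingers":0},{"dx":-0.06,"dy":0,"dz":0,"wx":0,"wy":0,"wz":0,"fingers":0}]}}

```text
clock: 9.88
eef_pos: [607.3, 103.9, 177.3]
tool_rot: [1.963, 1.571, 0.582]
force: [0.3, 0.3, 0.1]
width: 85.6
```

>>> {"op": "servo_tool", "data": {"rows": [{"dx":0,"dy":-0.032,"dz":0.024,"wx":1,"wy":0,"wz":0,"fingers":0},{"dx":0,"dy":-0.029,"dz":0.027,"wx":1,"wy":0,"wz":0,"fingers":0},{"dx":0,"dy":-0.026,"dz":0.03,"wx":1,"wy":0,"wz":0,"fingers":0},{"dx":0,"dy":-0.023,"dz":0.033,"wx":1,"wy":0,"wz":0,"fingers":0},{"dx":0,"dy":-0.019,"dz":0.035,"wx":1,"wy":0,"wz":0,"fingers":0}]}}

```text
clock: 10.5
eef_pos: [506.7, -8.0, 176.0]
tool_rot: [1.987, 1.571, 0.079]
force: [0.1, -0.3, -0.6]
width: 85.4
```

>>> {"op": "servo_tool", "data": {"rows": [{"dx":0,"dy":-0.016,"dz":0.037,"wx":1,"wy":0,"wz":0,"fingers":0},{"dx":0,"dy":-0.012,"dz":0.038,"wx":1,"wy":0,"wz":0,"fingers":0},{"dx":0,"dy":-0.008,"dz":0.039,"wx":1,"wy":0,"wz":0,"fingers":0},{"dx":0,"dy":0,"dz":0,"wx":0.5,"wy":0,"wz":0,"fingers":0},{"dx":0,"dy":0,"dz":0,"wx":0,"wy":0,"wz":0,"fingers":0}]}}

```text
clock: 11.12
eef_pos: [446.6, -73.7, 176.0]
tool_rot: [2.274, 1.57, 0.004]
force: [0.7, 0.9, -0.9]
width: 85.4
```

```bash
python3 wfit.py jar_wide tin; python3 rows.py 446,-73,90,-130,3 446,-73,5,-130,4
```

```text
jar_wide 0.75 [446.44 -74.77   0.13] deg 7.2 cost 0.038 was [446.54 -72.26  -0.03]
tin 0.64 [ 474.95 -176.29    0.43] deg 24.8 cost 0.051 was [ 475.15 -176.74    0.39]
clock 11.28 pos [446.901 -73.209 175.847] jaw -130.0 w 85.7 F [0.081 0.898 0.942] q [-0.177  0.466  0.39   2.115 -0.302  0.612 -1.845] qual tilt 0.02
-> [446. -73.  90.] step mm 28.7
0.0382 -0.0004 0.0002 | 0.0
0.0381 -0.0004 0.0002 | 0.0
0.0382 -0.0003 0.0002 | 0.0
-> [446. -73.   5.] step mm 21.3
0.0283 -0.0000 0.0000 | 0.0
0.0283 -0.0000 0.0000 | 0.0
0.0283 -0.0000 0.0000 | 0.0
0.0284 -0.0000 0.0000 | 0.0
```

View pics/wfit2.png

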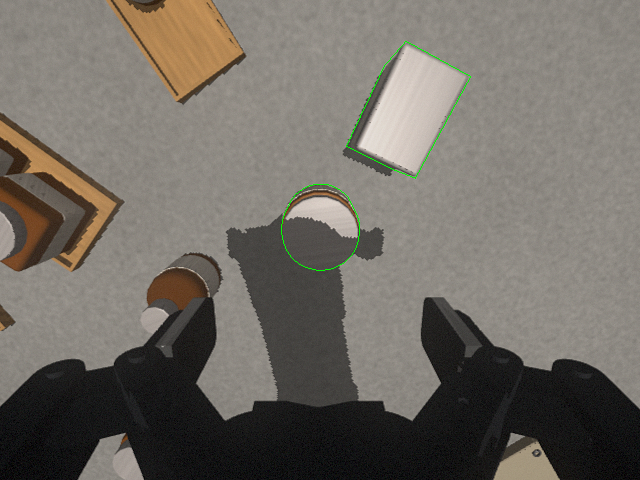

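>>> {"op": "servo_tool", "data": {"rows": [{"dx":0.06,"dy":0,"dz":0.001,"wx":0,"wy":0,"wz":0,"fingers":0},{"dx":0.06,"dy":0,"dz":0,"wx":0,"wy":0,"wz":0,"fingers":0},{"dx":0.04,"dy":0,"dz":0,"wx":0,"wy":0,"wz":0,"fingers":0},{"dx":0.04,"dy":0,"dz":0,"wx":0,"wy":0,"wz":0,"fingers":0},{"dx":0.027,"dy":0,"dz":0,"wx":0,"wy":0,"wz":0,"fingers":0}]}}

```text
clock: 11.9
eef_pos: [445.0, -72.9, 7.8]
tool_rot: [-1.668, 1.565, 2.346]
force: [0.8, 0.5, -0.3]
width: 85.7
```

>>> {"op": "servo_tool", "data": {"rows": [{"dx":0,"dy":0,"dz":0,"wx":0,"wy":0,"wz":0,"fingers":1},{"dx":0,"dy":0,"dz":0,"wx":0,"wy":0,"wz":0,"fingers":1},{"dx":0,"dy":0,"dz":0,"wx":0,"wy":0,"wz":0,"fingers":1},{"dx":0,"dy":0,"dz":0,"wx":0,"wy":0,"wz":0,"fingers":1},{"dx":0,"dy":0,"dz":0,"wx":0,"wy":0,"wz":0,"fingers":1}]}}

```text
clock: 12.52
eef_pos: [445.8, -73.5, 9.6]
tool_rot: [-1.943, 1.569, 2.069]
force: [-0.3, -0.2, -2.1]
width: 62.8
```

```bash
python3 rows.py -,-,150,-,4  594.5,-277,150,-91,8; python3 -c "
from h import *
save('wrist','wr4.png')"
```

```text
clock 12.53 pos [445.819 -73.486   9.564] jaw -130.1 w 62.8 F [-0.291 -0.221 -2.066] q [-0.069  0.794  0.256  2.213 -0.883  0.238 -1.289] qual tilt 0.13
-> [445.819 -73.486 150.   ] step mm 35.1
-0.0468 -0.0001 -0.0000 | 0.0
-0.0468 -0.0001 -0.0001 | 0.0
-0.0468 -0.0001 -0.0000 | 0.0
-0.0468 -0.0001 -0.0001 | 0.0
-> [ 594.5 -277.   150. ] step mm 31.5
-0.0001 0.0408 0.0100 | -0.81
-0.0001 0.0398 0.0134 | -0.81
-0.0001 0.0385 0.0167 | -0.81
-0.0001 0.0370 0.0200 | -0.81
-0.0001 0.0352 0.0230 | -0.81
-0.0001 0.0331 0.0259 | -0.81
-0.0001 0.0307 0.0286 | -0.81
-0.0001 0.0282 0.0311 | -0.81
```

View pics/wr4.png

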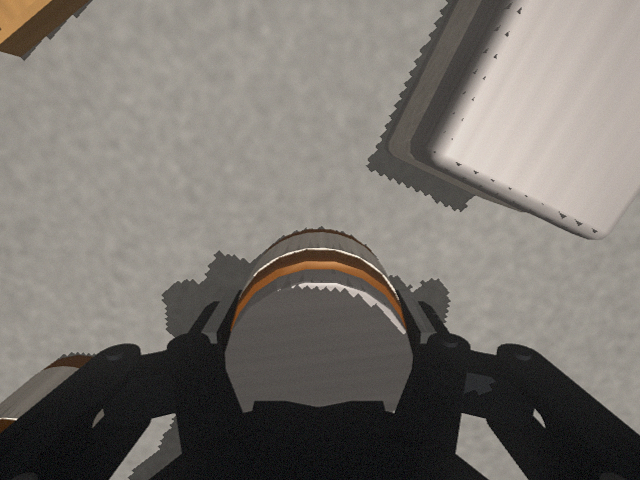

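>>> {"op": "servo_tool", "data": {"rows": [{"dx":-0.03,"dy":0,"dz":0,"wx":0,"wy":0,"wz":0,"fingers":1},{"dx":-0.05,"dy":0,"dz":0,"wx":0,"wy":0,"wz":0,"fingers":1},{"dx":-0.06,"dy":0,"dz":0,"wx":0,"wy":0,"wz":0,"fingers":1},{"dx":-0.05,"dy":0,"dz":0,"wx":0,"wy":0,"wz":0,"fingers":1}]}}

```text
clock: 13.08
eef_pos: [445.5, -73.8, 153.3]
tool_rot: [-1.625, 1.568, 2.387]
force: [0.4, 0.1, -3.9]
width: 62.4
```

>>> {"op": "servo_tool", "data": {"rows": [{"dx":0,"dy":0.041,"dz":0.01,"wx":-0.8,"wy":0,"wz":0,"fingers":1},{"dx":0,"dy":0.04,"dz":0.0135,"wx":-0.8,"wy":0,"wz":0,"fingers":1},{"dx":0,"dy":0.0385,"dz":0.0165,"wx":-0.8,"wy":0,"wz":0,"fingers":1},{"dx":0,"dy":0.037,"dz":0.02,"wx":-0.8,"wy":0,"wz":0,"fingers":1},{"dx":0,"dy":0.035,"dz":0.023,"wx":-0.8,"wy":0,"wz":0,"fingers":1}]}}

```text
clock: 13.7
eef_pos: [538.7, -201.8, 151.1]
tool_rot: [-2.01, 1.567, 2.424]
force: [-0.2, 0.1, -2.6]
width: 62.7
```

>>> {"op": "servo_tool", "data": {"rows": [{"dx":0,"dy":0.033,"dz":0.026,"wx":-0.8,"wy":0,"wz":0,"fingers":1},{"dx":0,"dy":0.031,"dz":0.0285,"wx":-0.8,"wy":0,"wz":0,"fingers":1},{"dx":0,"dy":0.028,"dz":0.031,"wx":-0.8,"wy":0,"wz":0,"fingers":1},{"dx":0,"dy":0,"dz":0,"wx":0,"wy":0,"wz":0,"fingers":1},{"dx":0,"dy":0,"dz":0,"wx":0,"wy":0,"wz":0,"fingers":1}]}}

```text
clock: 14.32
eef_pos: [592.9, -277.0, 150.5]
tool_rot: [-2.299, 1.566, 2.383]
force: [0.2, 0.1, -1.8]
width: 62.3
```

```bash
python3 wfit.py tray_wide;  python3 rows.py 594.5,-277.5,20,-91,4
```

```text
tray_wide 0.97 [ 594.36 -281.73   -0.  ] deg -0.2 cost 0.181 was [ 594.47 -278.     -0.01]
clock 14.43 pos [ 593.205 -276.418  150.823] jaw -91.7 w 62.6 F [-0.053  0.807 -2.879] q [ 0.139  0.768  0.45   1.584 -0.402  0.887 -0.863] qual tilt 0.25
-> [ 594.5 -277.5   20. ] step mm 32.7
0.0436 0.0006 0.0005 | -0.03
0.0436 0.0006 0.0005 | -0.03
0.0436 0.0005 0.0005 | -0.03
0.0436 0.0006 0.0005 | -0.03
```

View pics/wfit3.png

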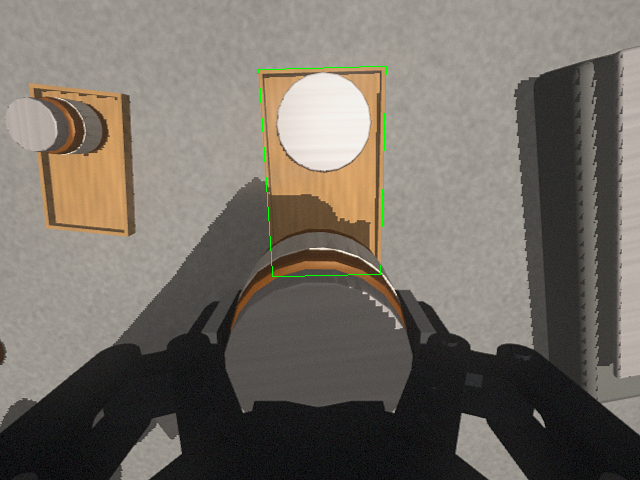

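>>> {"op": "servo_tool", "data": {"rows": [{"dx":0.05,"dy":0.001,"dz":0.002,"wx":0,"wy":0,"wz":0,"fingers":1},{"dx":0.05,"dy":0.001,"dz":0.002,"wx":0,"wy":0,"wz":0,"fingers":1},{"dx":0.045,"dy":0,"dz":0,"wx":0,"wy":0,"wz":0,"fingers":1},{"dx":0.028,"dy":0,"dz":0,"wx":0,"wy":0,"wz":0,"fingers":1},{"dx":0,"dy":0,"dz":0,"wx":0,"wy":0,"wz":0,"fingers":1}]}}

```text
clock: 15.05
eef_pos: [594.0, -279.5, 20.1]
tool_rot: [-2.188, 1.565, 2.495]
force: [0.9, 0.4, -1.5]
width: 62.8
```

>>> {"op": "servo_tool", "data": {"rows": [{"dx":0.003,"dy":0,"dz":0,"wx":0,"wy":0,"wz":0,"fingers":1},{"dx":0,"dy":0,"dz":0,"wx":0,"wy":0,"wz":0,"fingers":1},{"dx":0,"dy":0,"dz":0,"wx":0,"wy":0,"wz":0,"fingers":1}]}}

```text
clock: 15.42
eef_pos: [595.6, -280.8, 20.1]
tool_rot: [-2.958, 1.569, 1.725]
force: [-0.1, 0.0, -1.6]
width: 62.3
```

>>> {"op": "servo_tool", "data": {"rows": [{"dx":0.003,"dy":0,"dz":0,"wx":0,"wy":0,"wz":0,"fingers":1},{"dx":0.002,"dy":0,"dz":0,"wx":0,"wy":0,"wz":0,"fingers":1},{"dx":0,"dy":0,"dz":0,"wx":0,"wy":0,"wz":0,"fingers":1}]}}

```text
clock: 15.8
eef_pos: [594.9, -280.5, 15.1]
tool_rot: [-2.326, 1.568, 2.357]
force: [0.2, -0.2, -1.9]
width: 62.6
```

>>> {"op": "servo_tool", "data": {"rows": [{"dx":0.002,"dy":0,"dz":0,"wx":0,"wy":0,"wz":0,"fingers":1},{"dx":0,"dy":0,"dz":0,"wx":0,"wy":0,"wz":0,"fingers":1}]}}

```text
clock: 16.05
eef_pos: [594.9, -280.6, 13.7]
tool_rot: [-2.331, 1.568, 2.352]
force: [1.3, -0.4, -3.3]
width: 62.7
```

>>> {"op": "servo_tool", "data": {"rows": [{"dx":0.002,"dy":0,"dz":0,"wx":0,"wy":0,"wz":0,"fingers":1},{"dx":0,"dy":0,"dz":0,"wx":0,"wy":0,"wz":0,"fingers":1}]}}

```text
clock: 16.3
eef_pos: [595.1, -280.7, 13.4]
tool_rot: [-2.563, 1.568, 2.12]
force: [-1.2, 1.3, 4.8]
width: 62.8
```

```bash
python3 rows.py; python3 -c "
from h import *
im=ctrl.get_image('side'); cv2.imwrite('pics/sd5.png',cv2.resize(im[130:250,230:390],None,fx=4,fy=4)[:,:,::-1])"
```

```text
clock 16.30 pos [ 595.114 -280.686   13.415] jaw -91.7 w 62.8 F [-1.224  1.321  4.813] q [ 0.196  0.946  0.356  1.636 -0.487  0.651 -0.791] qual tilt 0.14
```

View pics/sd5.png

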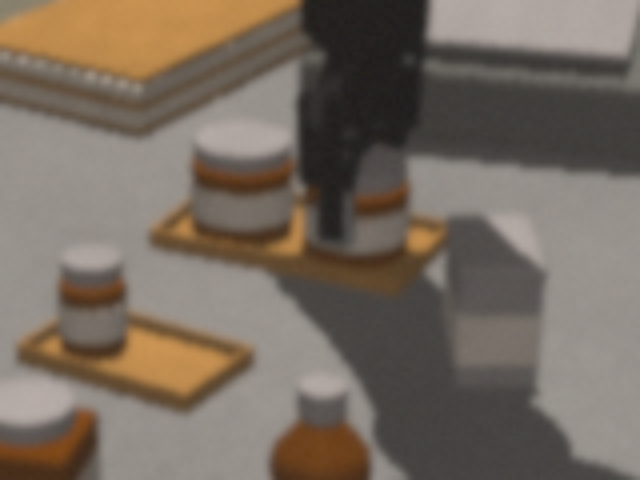

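>>> {"op": "servo_tool", "data": {"rows": [{"dx":0,"dy":0,"dz":0,"wx":0,"wy":0,"wz":0,"fingers":0.2},{"dx":0,"dy":0,"dz":0,"wx":0,"wy":0,"wz":0,"fingers":0},{"dx":0,"dy":0,"dz":0,"wx":0,"wy":0,"wz":0,"fingers":0},{"dx":0,"dy":0,"dz":0,"wx":0,"wy":0,"wz":0,"fingers":0}]}}

```text
clock: 16.85
eef_pos: [595.0, -280.6, 12.3]
tool_rot: [-2.348, 1.568, 2.335]
force: [0.8, -0.3, -0.5]
width: 85.1
```

>>> {"op": "servo_tool", "data": {"rows": [{"dx":-0.03,"dy":0,"dz":0,"wx":0,"wy":0,"wz":0,"fingers":0},{"dx":-0.06,"dy":0,"dz":0,"wx":0,"wy":0,"wz":0,"fingers":0},{"dx":-0.07,"dy":0,"dz":0,"wx":0,"wy":0,"wz":0,"fingers":0},{"dx":-0.07,"dy":0,"dz":0,"wx":0,"wy":0,"wz":0,"fingers":0}]}}

```text
clock: 17.35
eef_pos: [595.3, -281.2, 188.3]
tool_rot: [-2.848, 1.57, 1.835]
force: [1.1, 0.2, 0.5]
width: 85.7
```

```bash
python3 rows.py 405,170,190,-99,9; python3 -c "
from h import *
im=ctrl.get_image('side'); cv2.imwrite('pics/sd6.png',cv2.resize(im[130:280,190:390],None,fx=4,fy=4)[:,:,::-1])"
```

```text
clock 17.35 pos [ 595.34  -281.166  188.263] jaw -91.7 w 85.7 F [1.095 0.199 0.529] q [ 0.132  0.731  0.474  1.544 -0.382  0.961 -0.877] qual tilt 0.06
-> [405. 170. 190.] step mm 54.4
-0.0002 -0.0302 -0.0660 | 0.13
-0.0002 -0.0311 -0.0655 | 0.13
-0.0002 -0.0320 -0.0651 | 0.13
-0.0002 -0.0328 -0.0647 | 0.13
-0.0002 -0.0337 -0.0642 | 0.13
-0.0002 -0.0346 -0.0638 | 0.13
-0.0001 -0.0355 -0.0633 | 0.13
-0.0002 -0.0363 -0.0628 | 0.13
-0.0001 -0.0372 -0.0623 | 0.13
```

View pics/sd6.png

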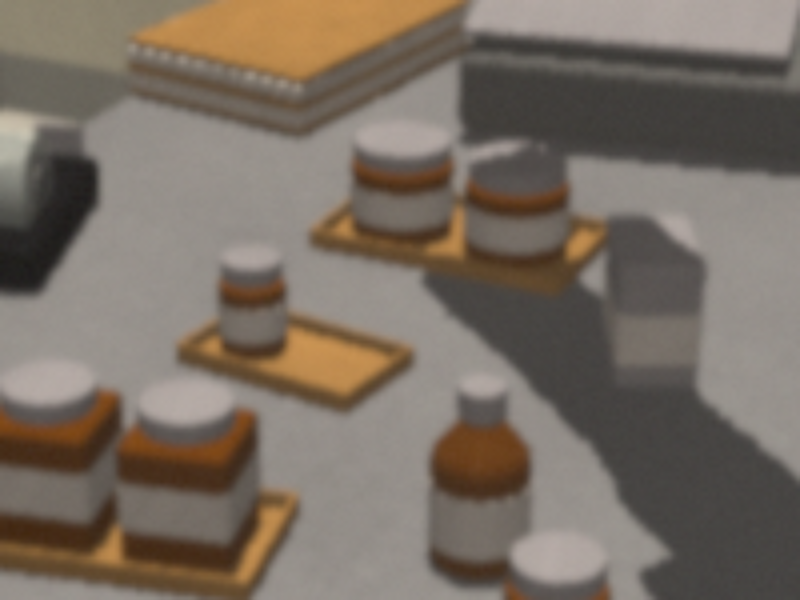

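Wide and square jars both stand in their trays. On to the tall one.

>>> {"op": "servo_tool", "data": {"rows": [{"dx":0,"dy":-0.03,"dz":-0.066,"wx":0.13,"wy":0,"wz":0,"fingers":0},{"dx":0,"dy":-0.031,"dz":-0.0655,"wx":0.13,"wy":0,"wz":0,"fingers":0},{"dx":0,"dy":-0.032,"dz":-0.065,"wx":0.13,"wy":0,"wz":0,"fingers":0},{"dx":0,"dy":-0.033,"dz":-0.0645,"wx":0.13,"wy":0,"wz":0,"fingers":0},{"dx":0,"dy":-0.034,"dz":-0.064,"wx":0.13,"wy":0,"wz":0,"fingers":0}]}}

```text
clock: 18.02
eef_pos: [489.0, -29.2, 186.8]
tool_rot: [2.992, 1.568, 1.323]
force: [1.1, 1.4, 0.0]
width: 85.4
```

>>> {"op": "servo_tool", "data": {"rows": [{"dx":0,"dy":-0.0345,"dz":-0.064,"wx":0.13,"wy":0,"wz":0,"fingers":0},{"dx":0,"dy":-0.0355,"dz":-0.0635,"wx":0.13,"wy":0,"wz":0,"fingers":0},{"dx":0,"dy":-0.0365,"dz":-0.063,"wx":0.13,"wy":0,"wz":0,"fingers":0},{"dx":0,"dy":-0.037,"dz":-0.062,"wx":0.13,"wy":0,"wz":0,"fingers":0},{"dx":0,"dy":0,"dz":0,"wx":0,"wy":0,"wz":0,"fingers":0}]}}

```text
clock: 18.65
eef_pos: [402.9, 174.6, 186.7]
tool_rot: [-2.553, 1.566, 2.016]
force: [0.6, -0.7, -0.1]
width: 85.4
```

```bash
python3 wfit.py jar_tall; python3 rows.py 397,173,110,-99,3; python3 -c "
import pickle;print(pickle.load(open('res.pkl','rb')))"
```

```text
jar_tall 0.57 [398.29 170.61   0.35] deg 20.2 cost 0.047 was [398.25 172.32   0.2 ]
clock 18.75 pos [405.11  170.385 186.93 ] jaw -98.6 w 85.5 F [-0.254 -0.069  0.262] q [-0.878  0.462  0.587  2.14  -0.424  0.652 -1.718] qual tilt 0.16
-> [397. 173. 110.] step mm 25.8
0.0342 -0.0037 -0.0005 | 0.02
0.0342 -0.0037 -0.0005 | 0.02
0.0342 -0.0038 -0.0005 | 0.02
{'jar_wide': array([ 4.46540253e+02, -7.22642689e+01, -3.23249066e-02]), 'jar_tall': array([3.98253552e+02, 1.72319536e+02, 2.00762981e-01]), 'jar_square': array([ 3.99178996e+02, -3.11706998e+02, -1.29743753e-02]), 'jar_small': array([4.33837585e+02, 3.18219795e+02, 5.09291327e-02]), 'tray_wide': array([ 5.94468734e+02, -2.78001027e+02, -7.40094339e-03]), 'tray_tall': array([ 6.04869338e+02,  2.63544645e+02, -1.63446646e-01]), 'tray_square': array([6.05966127e+02, 1.03328889e+02, 1.90729558e-01]), 'tray_small': array([ 6.26276213e+02, -8.54264270e+01, -1.48711017e-01]), 'tin': array([ 4.75145216e+02, -1.76738960e+02,  3.94644761e-01]), 'bottle': array([4.80222517e+02, 5.49971771e+01, 1.03538053e-01]), 'jar_square_w': array([ 3.99862335e+02, -3.12786717e+02, -1.27299359e-01]), 'tin_w': array([ 4.74946737e+02, -1.76286513e+02,  4.32341729e-01]), 'tray_square_w': array([6.06356811e+02, 1.01886671e+02, 1.86783957e-01]), 'jar_wide_w': array([ 4.46435411e+02, -7.47702472e+01,  1.25431748e-01]), 'tray_wide_w': array([ 5.94364468e+02, -2.81731087e+02, -3.41361832e-03]), 'jar_tall_w': array([3.98285139e+02, 1.70609942e+02, 3.52821024e-01])}
```

View pics/wfit4.png

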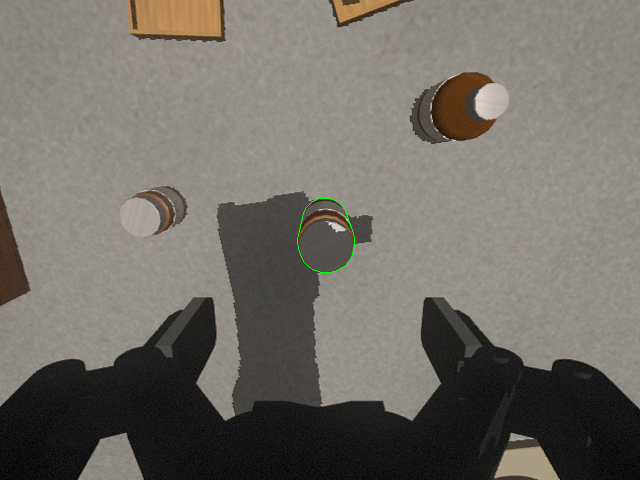

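>>> {"op": "servo_tool", "data": {"rows": [{"dx":0.04,"dy":-0.004,"dz":0.001,"wx":0,"wy":0,"wz":0,"fingers":0},{"dx":0.05,"dy":-0.0045,"dz":0,"wx":0,"wy":0,"wz":0,"fingers":0},{"dx":0.045,"dy":0,"dz":0,"wx":0,"wy":0,"wz":0,"fingers":0},{"dx":0.04,"dy":0,"dz":0,"wx":0,"wy":0,"wz":0,"fingers":0},{"dx":0.032,"dy":0,"dz":0,"wx":0,"wy":0,"wz":0,"fingers":0}]}}

```text
clock: 19.38
eef_pos: [399.3, 168.6, 30.3]
tool_rot: [-2.415, 1.569, 2.141]
force: [13.7, -4.8, -2.1]
width: 85.2
```

>>> {"op": "servo_tool", "data": {"rows": [{"dx":0,"dy":0,"dz":0,"wx":0,"wy":0,"wz":0,"fingers":0}]}}

```text
clock: 19.5
eef_pos: [398.4, 168.4, 30.1]
tool_rot: [-1.558, 1.568, 2.997]
force: [-0.4, -0.2, 0.3]
width: 85.3
```

```bash
python3 rows.py; python3 -c "
from h import *
save('wrist','wr7.png')"
```

```text
clock 19.50 pos [398.416 168.366  30.134] jaw -99.0 w 85.3 F [-0.382 -0.167  0.256] q [-0.632  0.739  0.249  2.258 -0.81   0.234 -1.377] qual tilt 0.18
```

View pics/wr7.png

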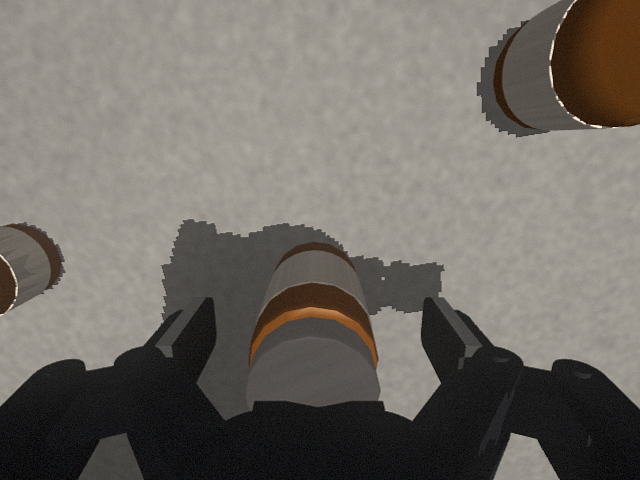

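>>> {"op": "servo_tool", "data": {"rows": [{"dx":0,"dy":0,"dz":0,"wx":0,"wy":0,"wz":0,"fingers":1},{"dx":0,"dy":0,"dz":0,"wx":0,"wy":0,"wz":0,"fingers":1},{"dx":0,"dy":0,"dz":0,"wx":0,"wy":0,"wz":0,"fingers":1},{"dx":0,"dy":0,"dz":0,"wx":0,"wy":0,"wz":0,"fingers":1},{"dx":0,"dy":0,"dz":0,"wx":0,"wy":0,"wz":0,"fingers":1}]}}

```text
clock: 20.18
eef_pos: [398.8, 170.7, 31.8]
tool_rot: [3.102, 1.568, 1.379]
force: [-0.1, -0.3, 7.3]
width: 42.9
```

>>> {"op": "servo_tool", "data": {"rows": [{"dx":0,"dy":0,"dz":0,"wx":0,"wy":0,"wz":0,"fingers":1},{"dx":-0.03,"dy":0,"dz":0,"wx":0,"wy":0,"wz":0,"fingers":1},{"dx":-0.05,"dy":0,"dz":0,"wx":0,"wy":0,"wz":0,"fingers":1},{"dx":-0.05,"dy":0,"dz":0,"wx":0,"wy":0,"wz":0,"fingers":1},{"dx":-0.05,"dy":0,"dz":0,"wx":0,"wy":0,"wz":0,"fingers":1}]}}

```text
clock: 20.8
eef_pos: [397.9, 170.4, 167.2]
tool_rot: [-2.249, 1.568, 2.312]
force: [1.1, 0.8, -1.8]
width: 42.3
```

```bash
python3 rows.py 605,263,160,-99,6; python3 -c "
from h import *
save('wrist','wr8.png')"
```

```text
clock 20.80 pos [397.876 170.354 167.242] jaw -98.7 w 42.3 F [ 1.065  0.775 -1.776] q [-0.923  0.51   0.652  2.176 -0.541  0.619 -1.602] qual tilt 0.14
-> [605. 263. 160.] step mm 37.8
0.0016 0.0424 -0.0273 | 0.01
0.0016 0.0424 -0.0274 | 0.01
0.0016 0.0423 -0.0274 | 0.01
0.0015 0.0423 -0.0274 | 0.01
0.0016 0.0423 -0.0275 | 0.01
0.0015 0.0422 -0.0275 | 0.01
```

View pics/wr8.png

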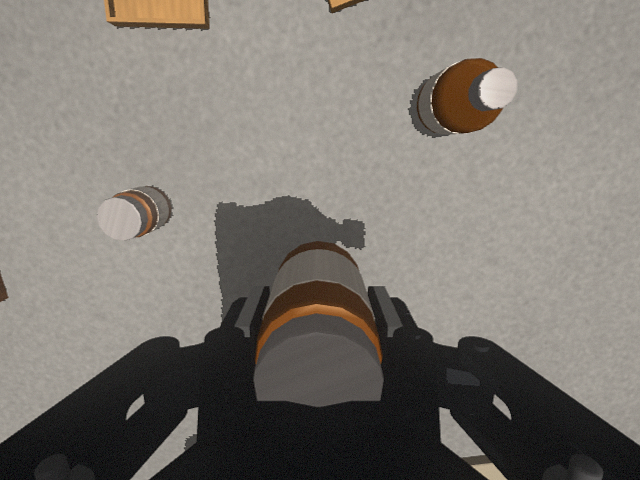

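>>> {"op": "servo_tool", "data": {"rows": [{"dx":0,"dy":0.042,"dz":-0.027,"wx":0,"wy":0,"wz":0,"fingers":1},{"dx":0,"dy":0.042,"dz":-0.027,"wx":0,"wy":0,"wz":0,"fingers":1},{"dx":0,"dy":0.042,"dz":-0.0275,"wx":0,"wy":0,"wz":0,"fingers":1},{"dx":0,"dy":0.042,"dz":-0.0275,"wx":0,"wy":0,"wz":0,"fingers":1},{"dx":0,"dy":0.042,"dz":-0.0275,"wx":0,"wy":0,"wz":0,"fingers":1}]}}

```text
clock: 21.48
eef_pos: [570.0, 248.3, 165.5]
tool_rot: [-2.107, 1.568, 2.453]
force: [0.6, -0.3, -1.1]
width: 42.6
```

>>> {"op": "servo_tool", "data": {"rows": [{"dx":0,"dy":0.042,"dz":-0.0275,"wx":0,"wy":0,"wz":0,"fingers":1},{"dx":0,"dy":0,"dz":0,"wx":0,"wy":0,"wz":0,"fingers":1},{"dx":0,"dy":0,"dz":0,"wx":0,"wy":0,"wz":0,"fingers":1}]}}

```text
clock: 21.85
eef_pos: [602.5, 262.7, 165.1]
tool_rot: [-1.699, 1.567, 2.861]
force: [-0.8, -1.0, -2.2]
width: 43.0
```

```bash
python3 wfit.py tray_tall; python3 rows.py 605,263,41,-99.4,4
```

```text
tray_tall 0.89 [603.96 262.22  -0.17] deg -9.6 cost 0.086 was [604.87 263.54  -0.16]
clock 21.95 pos [602.514 262.733 165.511] jaw -98.8 w 42.9 F [ 0.015 -0.459 -1.724] q [-0.802  0.795  0.635  1.569 -0.545  0.963 -1.714] qual tilt 0.20
-> [605. 263.  41.] step mm 31.1
0.0415 0.0009 -0.0002 | 0.03
0.0415 0.0010 -0.0002 | 0.03
0.0415 0.0009 -0.0001 | 0.03
0.0415 0.0010 -0.0002 | 0.03
```

View pics/wfit5.png

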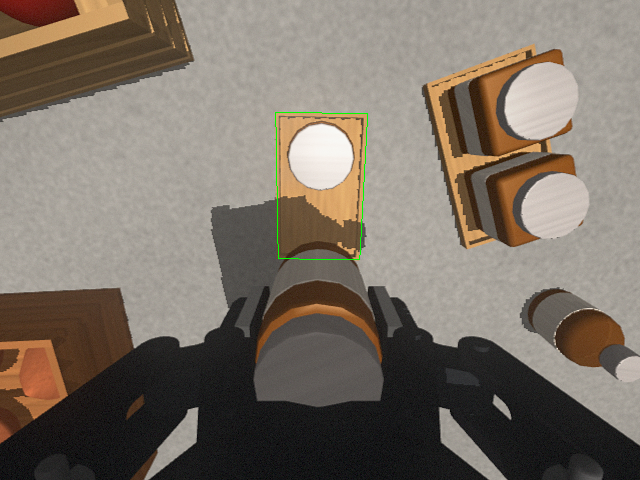

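```bash
python3 -c "
from h import *
for p in [(120,290),(155,440),(190,60)]:
  for z in (0,60,100): print(p,z,ray('wrist',*p,z).round())"
```

```text
(120, 290) 0 [564. 462.   0.]
(120, 290) 60 [585. 421.  60.]
(120, 290) 100 [599. 394. 100.]
(155, 440) 0 [384. 480.   0.]
(155, 440) 60 [440. 435.  60.]
(155, 440) 100 [478. 406. 100.]
(190, 60) 0 [748. 345.   0.]
(190, 60) 60 [734. 327.  60.]
(190, 60) 100 [724. 315. 100.]
```

>>> {"op": "servo_tool", "data": {"rows": [{"dx":0.045,"dy":0.001,"dz":0,"wx":0,"wy":0,"wz":0,"fingers":1},{"dx":0.05,"dy":0.001,"dz":0,"wx":0,"wy":0,"wz":0,"fingers":1},{"dx":0.04,"dy":0,"dz":0,"wx":0,"wy":0,"wz":0,"fingers":1},{"dx":0.03,"dy":0,"dz":0,"wx":0,"wy":0,"wz":0,"fingers":1},{"dx":0,"dy":0,"dz":0,"wx":0,"wy":0,"wz":0,"fingers":1}]}}

```text
clock: 22.58
eef_pos: [603.5, 262.9, 40.5]
tool_rot: [-1.59, 1.566, 2.97]
force: [0.6, 0.2, -1.6]
width: 42.8
```

Box edges are well clear of the fingers. Lower in small steps.

>>> {"op": "servo_tool", "data": {"rows": [{"dx":0.003,"dy":0,"dz":0,"wx":0,"wy":0,"wz":0,"fingers":1},{"dx":0.002,"dy":0,"dz":0,"wx":0,"wy":0,"wz":0,"fingers":1},{"dx":0,"dy":0,"dz":0,"wx":0,"wy":0,"wz":0,"fingers":1}]}}

```text
clock: 22.95
eef_pos: [605.4, 263.5, 38.9]
tool_rot: [-2.711, 1.568, 1.849]
force: [1.4, -0.0, -2.0]
width: 43.0
```

>>> {"op": "servo_tool", "data": {"rows": [{"dx":0.0015,"dy":0,"dz":0,"wx":0,"wy":0,"wz":0,"fingers":1},{"dx":0,"dy":0,"dz":0,"wx":0,"wy":0,"wz":0,"fingers":1}]}}

```text
clock: 23.2
eef_pos: [605.0, 263.3, 37.1]
tool_rot: [-2.266, 1.568, 2.294]
force: [-0.6, -0.4, -1.6]
width: 42.5
```

>>> {"op": "servo_tool", "data": {"rows": [{"dx":0.002,"dy":0,"dz":0,"wx":0,"wy":0,"wz":0,"fingers":1},{"dx":0,"dy":0,"dz":0,"wx":0,"wy":0,"wz":0,"fingers":1}]}}

```text
clock: 23.45
eef_pos: [605.2, 263.3, 36.0]
tool_rot: [-2.399, 1.568, 2.161]
force: [-1.5, -0.7, 2.5]
width: 42.5
```

>>> {"op": "servo_tool", "data": {"rows": [{"dx":0.002,"dy":0,"dz":0,"wx":0,"wy":0,"wz":0,"fingers":1},{"dx":0,"dy":0,"dz":0,"wx":0,"wy":0,"wz":0,"fingers":1}]}}

```text
clock: 23.7
eef_pos: [605.2, 263.3, 35.9]
tool_rot: [-2.537, 1.568, 2.023]
force: [-3.9, -1.6, 12.0]
width: 42.9
```

>>> {"op": "servo_tool", "data": {"rows": [{"dx":0,"dy":0,"dz":0,"wx":0,"wy":0,"wz":0,"fingers":0.2},{"dx":0,"dy":0,"dz":0,"wx":0,"wy":0,"wz":0,"fingers":0},{"dx":0,"dy":0,"dz":0,"wx":0,"wy":0,"wz":0,"fingers":0},{"dx":0,"dy":0,"dz":0,"wx":0,"wy":0,"wz":0,"fingers":0}]}}

```text
clock: 24.2
eef_pos: [605.0, 263.2, 33.8]
tool_rot: [-2.147, 1.568, 2.414]
force: [-0.3, -0.2, -0.3]
width: 85.6
```

>>> {"op": "servo_tool", "data": {"rows": [{"dx":-0.03,"dy":0,"dz":0,"wx":0,"wy":0,"wz":0,"fingers":0},{"dx":-0.06,"dy":0,"dz":0,"wx":0,"wy":0,"wz":0,"fingers":0},{"dx":-0.06,"dy":0,"dz":0,"wx":0,"wy":0,"wz":0,"fingers":0},{"dx":-0.04,"dy":0,"dz":0,"wx":0,"wy":0,"wz":0,"fingers":0}]}}

```text
clock: 24.7
eef_pos: [606.5, 262.9, 180.7]
tool_rot: [2.654, 1.567, 0.931]
force: [0.6, -0.3, -0.2]
width: 85.2
```

```bash
python3 rows.py 425,316,175,-99,4; python3 -c "
from h import *
save('scene','s9.png')"
```

```text
clock 24.70 pos [606.488 262.908 180.672] jaw -98.7 w 85.2 F [ 0.553 -0.31  -0.19 ] q [-0.805  0.782  0.648  1.55  -0.537  0.989 -1.721] qual tilt 0.22
-> [425. 316. 175.] step mm 47.3
0.0018 -0.0625 -0.0083 | 0.01
0.0018 -0.0625 -0.0082 | 0.01
0.0018 -0.0625 -0.0082 | 0.01
0.0018 -0.0625 -0.0081 | 0.01
```

View pics/s9.png

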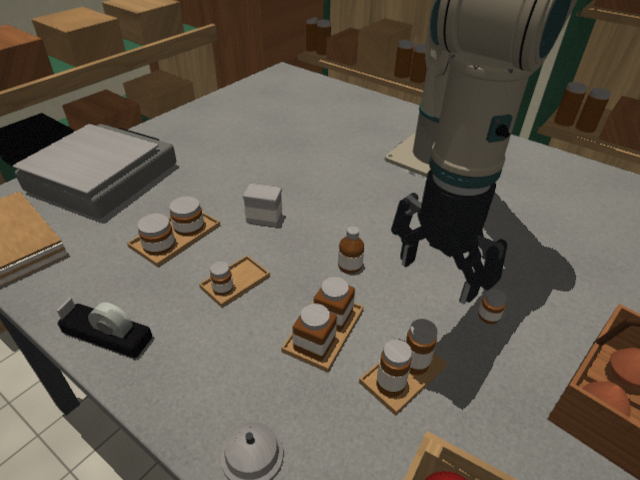

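Three stand in place. Now the small jar.

>>> {"op": "servo_tool", "data": {"rows": [{"dx":0,"dy":-0.062,"dz":-0.008,"wx":0,"wy":0,"wz":0,"fingers":0},{"dx":0,"dy":-0.062,"dz":-0.008,"wx":0,"wy":0,"wz":0,"fingers":0},{"dx":0,"dy":-0.06,"dz":-0.008,"wx":0,"wy":0,"wz":0,"fingers":0},{"dx":0,"dy":-0.06,"dz":-0.008,"wx":0,"wy":0,"wz":0,"fingers":0},{"dx":0,"dy":0,"dz":0,"wx":0,"wy":0,"wz":0,"fingers":0}]}}

```text
clock: 25.38
eef_pos: [424.3, 316.3, 177.7]
tool_rot: [-2.084, 1.565, 2.481]
force: [1.7, 0.9, -0.2]
width: 85.6
```

>>> {"op": "servo_tool", "data": {"rows": [{"dx":0,"dy":0,"dz":0,"wx":0,"wy":0,"wz":0,"fingers":0}]}}

```text
clock: 25.5
eef_pos: [429.2, 314.6, 178.1]
tool_rot: [3.055, 1.568, 1.332]
force: [0.4, -0.5, -0.4]
width: 85.3
```

```bash
python3 wfit.py jar_small; python3 rows.py 434,318,5,-99,5;python3 rows.py 434,318,5,-99,5
```

```text
jar_small 0.8 [434.35 316.8    0.18] deg 10.5 cost 0.071 was [433.84 318.22   0.05]
clock 25.60 pos [429.745 313.91  177.625] jaw -98.8 w 85.4 F [0.557 0.967 1.111] q [-1.12   0.624  0.68   1.917 -0.546  0.791 -1.861] qual tilt 0.13
-> [434. 318.   5.] step mm 34.6
0.0460 0.0009 -0.0011 | 0.01
0.0460 0.0010 -0.0012 | 0.01
0.0461 0.0009 -0.0011 | 0.01
0.0460 0.0010 -0.0012 | 0.01
0.0461 0.0009 -0.0011 | 0.01
clock 25.60 pos [429.745 313.91  177.625] jaw -98.8 w 85.4 F [0.557 0.967 1.111] q [-1.12   0.624  0.68   1.917 -0.546  0.791 -1.861] qual tilt 0.13
-> [434. 318.   5.] step mm 34.6
0.0460 0.0009 -0.0011 | 0.01
0.0460 0.0010 -0.0012 | 0.01
0.0461 0.0009 -0.0011 | 0.01
0.0460 0.0010 -0.0012 | 0.01
0.0461 0.0009 -0.0011 | 0.01
```

View pics/wfit6.png

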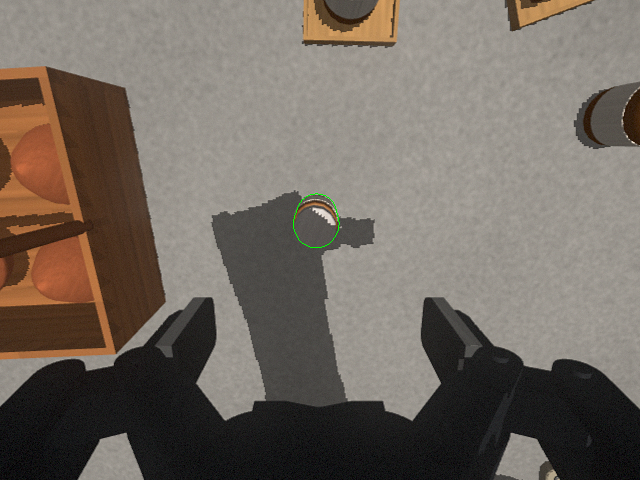

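>>> {"op": "servo_tool", "data": {"rows": [{"dx":0.05,"dy":0.003,"dz":-0.0025,"wx":0,"wy":0,"wz":0,"fingers":0},{"dx":0.06,"dy":0.0025,"dz":-0.0025,"wx":0,"wy":0,"wz":0,"fingers":0},{"dx":0.05,"dy":0,"dz":0,"wx":0,"wy":0,"wz":0,"fingers":0},{"dx":0.04,"dy":0,"dz":0,"wx":0,"wy":0,"wz":0,"fingers":0},{"dx":0.029,"dy":0,"dz":0,"wx":0,"wy":0,"wz":0,"fingers":0}]}}

```text
clock: 26.22
eef_pos: [433.6, 316.7, 3.6]
tool_rot: [-1.922, 1.569, 2.636]
force: [-0.5, -0.1, -0.3]
width: 85.4
```

>>> {"op": "servo_tool", "data": {"rows": [{"dx":0,"dy":0,"dz":0,"wx":0,"wy":0,"wz":0,"fingers":0}]}}

```text
clock: 26.35
eef_pos: [432.8, 316.4, 3.8]
tool_rot: [-1.448, 1.567, 3.11]
force: [0.2, -1.0, 0.9]
width: 85.4
```

```bash
python3 rows.py; python3 -c "
from h import *
save('wrist','wr10.png')"
```

```text
clock 26.35 pos [432.814 316.399   3.82 ] jaw -98.8 w 85.4 F [ 0.195 -0.952  0.858] q [-0.941  0.875  0.406  1.989 -0.792  0.444 -1.656] qual tilt 0.19
```

View pics/wr10.png

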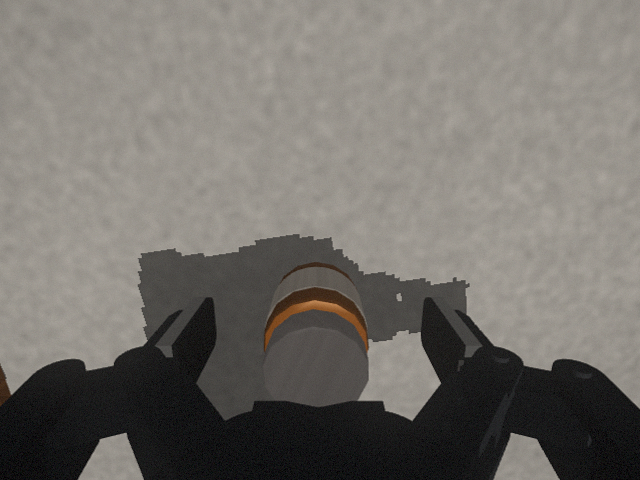

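>>> {"op": "servo_tool", "data": {"rows": [{"dx":-0.004,"dy":0,"dz":0,"wx":0,"wy":0,"wz":0,"fingers":0},{"dx":0,"dy":0,"dz":0,"wx":0,"wy":0,"wz":0,"fingers":1},{"dx":0,"dy":0,"dz":0,"wx":0,"wy":0,"wz":0,"fingers":1},{"dx":0,"dy":0,"dz":0,"wx":0,"wy":0,"wz":0,"fingers":1},{"dx":0,"dy":0,"dz":0,"wx":0,"wy":0,"wz":0,"fingers":1}]}}

```text
clock: 27.02
eef_pos: [432.5, 318.2, 8.8]
tool_rot: [-2.529, 1.568, 2.031]
force: [-0.8, 0.2, 5.4]
width: 36.5
```

>>> {"op": "servo_tool", "data": {"rows": [{"dx":0,"dy":0,"dz":0,"wx":0,"wy":0,"wz":0,"fingers":1},{"dx":0,"dy":0,"dz":0,"wx":0,"wy":0,"wz":0,"fingers":1},{"dx":0,"dy":0,"dz":0,"wx":0,"wy":0,"wz":0,"fingers":1}]}}

```text
clock: 27.4
eef_pos: [432.5, 318.2, 8.9]
tool_rot: [-2.559, 1.568, 2.001]
force: [-0.6, 0.1, 5.7]
width: 36.6
```

>>> {"op": "servo_tool", "data": {"rows": [{"dx":-0.03,"dy":0,"dz":0,"wx":0,"wy":0,"wz":0,"fingers":1},{"dx":-0.05,"dy":0,"dz":0,"wx":0,"wy":0,"wz":0,"fingers":1},{"dx":-0.06,"dy":0,"dz":0,"wx":0,"wy":0,"wz":0,"fingers":1},{"dx":-0.06,"dy":0,"dz":0,"wx":0,"wy":0,"wz":0,"fingers":1},{"dx":0,"dy":0,"dz":0,"wx":0,"wy":0,"wz":0,"fingers":1}]}}

```text
clock: 28.02
eef_pos: [434.5, 318.6, 161.1]
tool_rot: [2.76, 1.564, 1.037]
force: [0.0, 1.4, -1.9]
width: 36.7
```

```bash
python3 rows.py 626.5,-86,150,-98.5,9; python3 -c "
from h import *
save('wrist','wr11.png')"
```

```text
clock 28.02 pos [434.475 318.599 161.128] jaw -98.7 w 36.7 F [ 0.012  1.376 -1.923] q [-1.108  0.653  0.665  1.919 -0.579  0.763 -1.834] qual tilt 0.38
-> [626.5 -86.  150. ] step mm 49.8
0.0014 0.0372 0.0550 | -0.0
0.0014 0.0372 0.0549 | -0.0
0.0014 0.0372 0.0550 | -0.0
0.0014 0.0372 0.0549 | -0.0
0.0014 0.0372 0.0550 | -0.0
0.0014 0.0372 0.0549 | -0.0
0.0014 0.0372 0.0550 | -0.0
0.0014 0.0371 0.0549 | -0.0
0.0014 0.0372 0.0550 | -0.0
```

View pics/wr11.png

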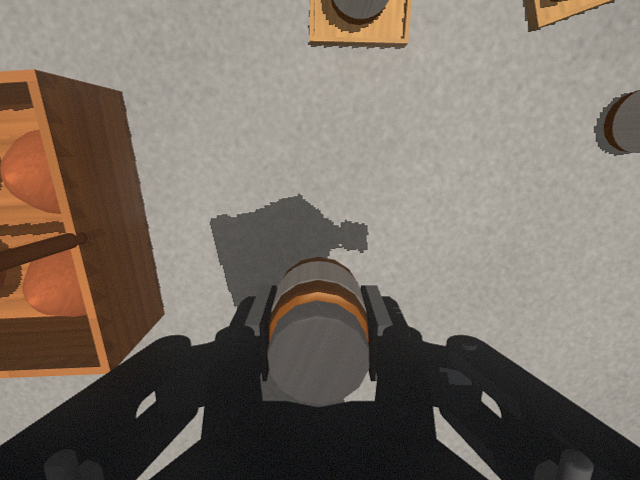

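>>> {"op": "servo_tool", "data": {"rows": [{"dx":0,"dy":0.037,"dz":0.055,"wx":0,"wy":0,"wz":0,"fingers":1},{"dx":0,"dy":0.037,"dz":0.055,"wx":0,"wy":0,"wz":0,"fingers":1},{"dx":0,"dy":0.037,"dz":0.055,"wx":0,"wy":0,"wz":0,"fingers":1},{"dx":0,"dy":0.037,"dz":0.055,"wx":0,"wy":0,"wz":0,"fingers":1},{"dx":0,"dy":0.037,"dz":0.055,"wx":0,"wy":0,"wz":0,"fingers":1}]}}

```text
clock: 28.7
eef_pos: [537.8, 91.4, 155.8]
tool_rot: [-1.752, 1.566, 2.809]
force: [-0.3, 1.0, -0.2]
width: 36.8
```

>>> {"op": "servo_tool", "data": {"rows": [{"dx":0,"dy":0.037,"dz":0.055,"wx":0,"wy":0,"wz":0,"fingers":1},{"dx":0,"dy":0.037,"dz":0.055,"wx":0,"wy":0,"wz":0,"fingers":1},{"dx":0,"dy":0.037,"dz":0.055,"wx":0,"wy":0,"wz":0,"fingers":1},{"dx":0,"dy":0.037,"dz":0.055,"wx":0,"wy":0,"wz":0,"fingers":1},{"dx":0,"dy":0,"dz":0,"wx":0,"wy":0,"wz":0,"fingers":1}]}}

```text
clock: 29.32
eef_pos: [622.9, -93.1, 155.5]
tool_rot: [-0.913, 1.567, -2.643]
force: [0.2, 0.6, -1.7]
width: 36.3
```

>>> {"op": "servo_tool", "data": {"rows": [{"dx":0,"dy":0,"dz":0,"wx":0,"wy":0,"wz":0,"fingers":1}]}}

```text
clock: 29.45
eef_pos: [621.9, -86.4, 155.2]
tool_rot: [-2.02, 1.565, 2.54]
force: [0.3, -0.2, -1.2]
width: 36.6
```

```bash
python3 wfit.py tray_small; python3 rows.py 627,-86,20,-98.5,4
```

```text
tray_small 0.71 [625.67 -86.99  -0.13] deg -7.6 cost 0.010 was [626.28 -85.43  -0.15]
clock 29.55 pos [622.339 -85.188 155.853] jaw -98.6 w 36.6 F [-0.308  0.843 -0.88 ] q [-0.247  0.758  0.589  1.662 -0.518  0.888 -1.17 ] qual tilt 0.31
-> [627. -86.  20.] step mm 33.9
0.0453 0.0018 0.0002 | -0.0
0.0453 0.0018 0.0002 | -0.0
0.0453 0.0018 0.0001 | -0.0
0.0452 0.0017 0.0002 | -0.0
```

View pics/wfit7.png

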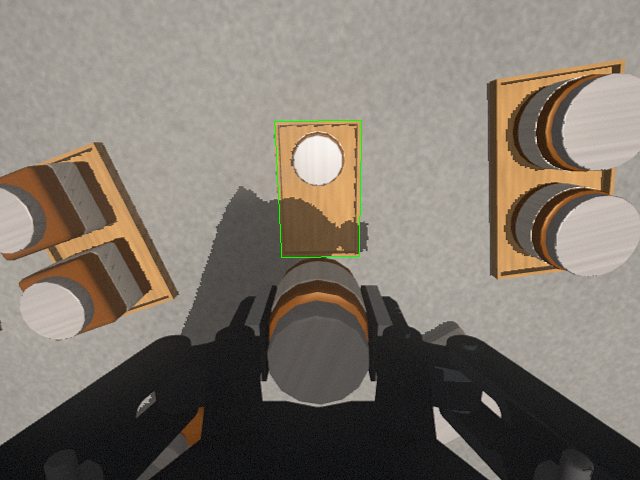

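>>> {"op": "servo_tool", "data": {"rows": [{"dx":0.05,"dy":0.002,"dz":0,"wx":0,"wy":0,"wz":0,"fingers":1},{"dx":0.05,"dy":0.002,"dz":0.001,"wx":0,"wy":0,"wz":0,"fingers":1},{"dx":0.045,"dy":0,"dz":0,"wx":0,"wy":0,"wz":0,"fingers":1},{"dx":0.035,"dy":0,"dz":0,"wx":0,"wy":0,"wz":0,"fingers":1},{"dx":0,"dy":0,"dz":0,"wx":0,"wy":0,"wz":0,"fingers":1}]}}

```text
clock: 30.18
eef_pos: [623.8, -85.9, 20.0]
tool_rot: [-1.928, 1.563, 2.634]
force: [-0.5, 0.5, -0.6]
width: 36.5
```

>>> {"op": "servo_tool", "data": {"rows": [{"dx":0.003,"dy":0,"dz":0,"wx":0,"wy":0,"wz":0,"fingers":1},{"dx":0,"dy":0,"dz":0,"wx":0,"wy":0,"wz":0,"fingers":1},{"dx":0,"dy":0,"dz":0,"wx":0,"wy":0,"wz":0,"fingers":1}]}}

```text
clock: 30.55
eef_pos: [626.5, -88.2, 20.8]
tool_rot: [-2.955, 1.569, 1.605]
force: [0.7, -0.6, -0.7]
width: 36.6
```

>>> {"op": "servo_tool", "data": {"rows": [{"dx":0.003,"dy":0,"dz":-0.002,"wx":0,"wy":0,"wz":0,"fingers":1},{"dx":0.003,"dy":0,"dz":0,"wx":0,"wy":0,"wz":0,"fingers":1},{"dx":0,"dy":0,"dz":0,"wx":0,"wy":0,"wz":0,"fingers":1}]}}

```text
clock: 30.92
eef_pos: [625.8, -86.6, 15.0]
tool_rot: [-2.149, 1.568, 2.411]
force: [-0.1, 0.1, -0.3]
width: 36.9
```

>>> {"op": "servo_tool", "data": {"rows": [{"dx":0.002,"dy":0,"dz":0,"wx":0,"wy":0,"wz":0,"fingers":1},{"dx":0,"dy":0,"dz":0,"wx":0,"wy":0,"wz":0,"fingers":1}]}}

```text
clock: 31.18
eef_pos: [625.9, -86.7, 13.7]
tool_rot: [-2.184, 1.568, 2.376]
force: [0.9, 0.8, -1.3]
width: 36.6
```

>>> {"op": "servo_tool", "data": {"rows": [{"dx":0.002,"dy":0,"dz":0,"wx":0,"wy":0,"wz":0,"fingers":1},{"dx":0,"dy":0,"dz":0,"wx":0,"wy":0,"wz":0,"fingers":1}]}}

```text
clock: 31.42
eef_pos: [626.2, -86.8, 12.9]
tool_rot: [-2.416, 1.568, 2.144]
force: [-1.6, 0.4, 4.2]
width: 36.6
```

>>> {"op": "servo_tool", "data": {"rows": [{"dx":0,"dy":0,"dz":0,"wx":0,"wy":0,"wz":0,"fingers":0.3},{"dx":0,"dy":0,"dz":0,"wx":0,"wy":0,"wz":0,"fingers":0.1},{"dx":0,"dy":0,"dz":0,"wx":0,"wy":0,"wz":0,"fingers":0},{"dx":0,"dy":0,"dz":0,"wx":0,"wy":0,"wz":0,"fingers":0},{"dx":0,"dy":0,"dz":0,"wx":0,"wy":0,"wz":0,"fingers":0}]}}

```text
clock: 32.05
eef_pos: [626.0, -86.7, 12.2]
tool_rot: [-2.229, 1.568, 2.331]
force: [1.2, -0.3, -0.6]
width: 85.8
```

>>> {"op": "servo_tool", "data": {"rows": [{"dx":-0.02,"dy":0,"dz":0,"wx":0,"wy":0,"wz":0,"fingers":0},{"dx":-0.05,"dy":0,"dz":0,"wx":0,"wy":0,"wz":0,"fingers":0},{"dx":-0.07,"dy":0,"dz":0,"wx":0,"wy":0,"wz":0,"fingers":0},{"dx":-0.07,"dy":0,"dz":0,"wx":0,"wy":0,"wz":0,"fingers":0},{"dx":-0.07,"dy":0,"dz":0,"wx":0,"wy":0,"wz":0,"fingers":0}]}}

```text
clock: 32.67
eef_pos: [626.3, -87.2, 225.2]
tool_rot: [-2.653, 1.569, 1.906]
force: [0.1, -0.7, -0.5]
width: 85.6
```

>>> {"op": "servo_tool", "data": {"rows": [{"dx":-0.05,"dy":-0.06,"dz":0,"wx":0,"wy":0,"wz":0,"fingers":0},{"dx":-0.05,"dy":-0.06,"dz":0,"wx":0,"wy":0,"wz":0,"fingers":0},{"dx":0,"dy":-0.06,"dz":0,"wx":0,"wy":0,"wz":0,"fingers":0},{"dx":0,"dy":0,"dz":0,"wx":0,"wy":0,"wz":0,"fingers":0},{"dx":0,"dy":0,"dz":0,"wx":0,"wy":0,"wz":0,"fingers":0}]}}

```text
clock: 33.3
eef_pos: [493.9, -66.7, 298.5]
tool_rot: [3.033, 1.569, 1.311]
force: [-0.2, -0.1, -0.7]
width: 85.5
```

```bash
cat > m2.py <<'E'
from fit import *
import pickle
res=pickle.load(open('res.pkl','rb'))
cis={n:info(n) for n in('scene','side','wrist')}
ims={n:ctrl.get_image(n).copy() for n in cis}
for k in jars:
    t=res['tray_'+k]
    for n in ims:
        best=None
        for d in ctrl.silhouettes('jar_'+k,n)[:4]:
            g=proj(n,[[t[0],t[1],30]],cis[n])[0]; e=d['extent']; ds=np.hypot(g[0]-e[0],g[1]-e[1])
            if ds<40 and (best is None or ds<best[0]): best=(ds,d)
        if best is None: print(k,n,'none');continue
        m=cv2.resize(best[1]['region'].astype(np.uint8),(1280,960),interpolation=cv2.INTER_NEAREST)>0
        b=fit('jar_'+k,tuple(t),{n:m},{n:cis[n]}); print(k,n,'%.2f'%best[1]['conf'],b.x[:2],'off',b.x[:2]-t[:2],'cost %.3f'%b.fun)
for n in ims: cv2.imwrite(f'pics/end_{n}.png',ims[n][:,:,::-1])
print(ctrl.read_state()['clock'],ctrl.read_state()['eef_pos'])
E
python3 m2.py; python3 -c "
from h import *
for n in('tin','bottle'):
  d=ctrl.mark_of(n,'scene')[0]; print(n,d['point'],ray('scene',*d['point'],0))"
```

```text
wide scene 0.93 [ 593.31 -283.03] off [-1.16 -5.02] cost 0.057
wide side 0.76 [ 605.79 -298.18] off [ 11.32 -20.18] cost 0.130
wide wrist 0.95 [ 597.13 -281.97] off [ 2.66 -3.97] cost 0.027
tall scene 0.89 [600.9  264.59] off [-3.97  1.05] cost 0.187
tall side 0.63 [610.21 257.56] off [ 5.34 -5.99] cost 0.063
tall wrist 0.85 [604.59 269.42] off [-0.28  5.87] cost 0.019
small scene 0.76 [624.8  -87.48] off [-1.47 -2.06] cost 0.049
small side 0.62 [633.21 -95.03] off [ 6.93 -9.6 ] cost 0.110
small wrist 0.74 [627.61 -86.05] off [ 1.34 -0.62] cost 0.041
square scene 0.91 [600.37 104.24] off [-5.6   0.92] cost 0.298
square side 0.66 [610.34  98.92] off [ 4.37 -4.41] cost 0.097
square wrist 0.88 [605.93 106.33] off [-0.04  3.  ] cost 0.066
34.05 [493.11 -66.77 297.6 ]
tin [265.8, 218.6] [ 471.03572583 -172.23094375    0.        ]
bottle [350.9, 266.5] [479.77814947  57.91504627   0.        ]
```

View pics/end_scene.png

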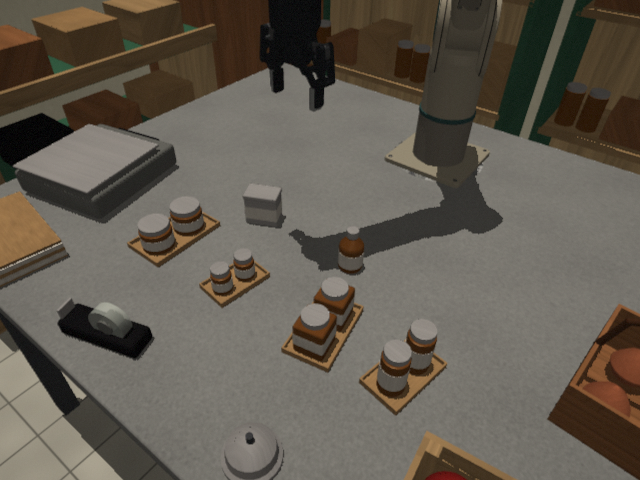

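View pics/end_wrist.png

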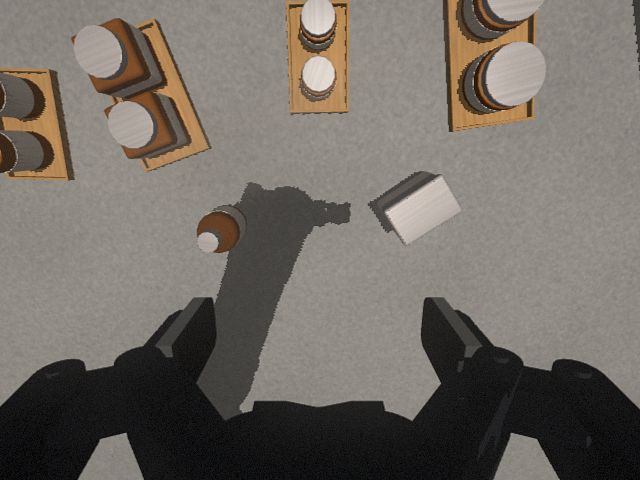

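View pics/end_side.png

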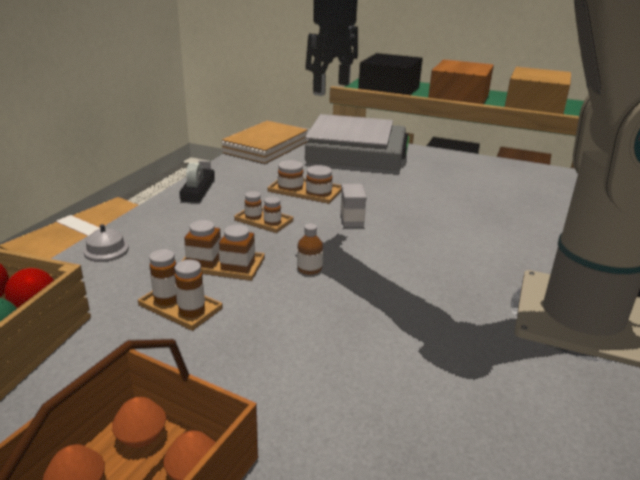

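Run:
```python
from fit import *
import pickle
res=pickle.load(open('res.pkl','rb'))
out=[]
for n,(a,b,c,d) in {'scene':(190,290,110,290),'side':(140,240,220,400)}.items():
    ci=info(n); im=cv2.imread(f'pics/end_{n}.png'); im=cv2.resize(im,(1280,960))
    for k in ('wide','small'):
        t=res['tray_'+k]
        r=render([p+[0,0,4] for p in jars[k]],t,n,ci); cs,_=cv2.findContours(r,0,1); cv2.drawContours(im,cs,-1,(0,255,0),1)
        r=render(M['tray_'+k],t,n,ci); cs,_=cv2.findContours(r,0,1); cv2.drawContours(im,cs,-1,(255,0,0),1)
    out.append(cv2.resize(im[2*a:2*b,2*c:2*d],(540,300)))
cv2.imwrite('pics/ov.png',np.vstack(out))
```

```text
(no output)
```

View pics/ov.png

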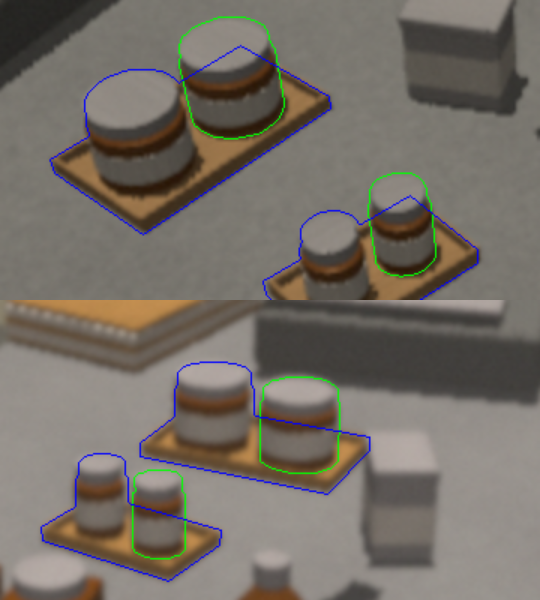

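The wide and small jars match the ideal outlines to within a few millimetres, so I'm handing the job in.

```bash
python3 -c "
from cell import ctrl
print(ctrl.finish_job())"
```

```text
the job is handed in; nothing more can be done
None
```

All four jars (square, wide, tall, small, in that order) stand upright in their own trays, and I handed the job in at about 34 s of the 102 s. I lowered each until the force reading showed it on the tray floor, then released it. The arm was backed off to about 300 mm up and touches nothing.

**Placing:** in the last scene and wrist pictures all four jars stand upright. The centre fits put them 2–6 mm from the middle of the empty places, inside the 15 mm allowed.

**Checks that disagreed:**
- **Side camera:** it gave larger offsets of 6–23 mm, with the wide jar worst at 23 mm. That fit left out the 4 mm tray floor. An overlay with the floor height put in matched the wide and small jars in both the scene and side views. I did not repeat that overlay for the tall and square jars.
- **Scene camera:** its fits of the square and tall jars were poor, and I relied on the wrist view for those two.

**Tin and bottle:** both still stand. Their last scene marks, against the first ones, differ by about 4 mm for the tin and 9 mm for the bottle. The bottle's last mark is 3 mm from its first outline fit, so I take both differences as detection error.

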